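# Clear a solder spool out of an instrument case and close its halves flush

## Task

Someone left a solder spool standing in the open instrument case: lift it out and stand it upright in the white tray. Then swing the upper half of the case shut without slamming it and seat it fully home on the lower half, edges flush all round; its hinge is slack sideways, so line the two halves up end to end. Leave the other things on the bench where they are.

Things in the scene. Friction and masses are not known exactly. Their poses are not given: they have to be found in the camera images.
- case: Lower half of a grey case, fixed: open tray 160 (x) x 190 (y) x 38 mm tall, 4 mm walls. Origin: centre of underside; x points from front to hinge side. Metal floor 10 mm above the bench; circuit board (up to 24 mm) in the front 45 mm, behind a low rib. A lug 18 mm wide, 28 to 38 mm up, sticks 30 mm out of its front, mid. Holder jaws 22 mm tall stand 18 mm out at the sides.
- spool: Metal-coloured solder spool with black ends, a cylinder 46 mm in diameter and 60 mm tall, about 0.25 kg, standing upright on the case's floor under the half-open upper half. Origin: centre of its underside; z along its axis.
- tray: White shallow tray, 130 (x) x 120 (y) x 28 mm tall, walls 4 mm, floor 4 mm, fixed to the bench beside the case (left or right). Origin: centre of its underside.
- lid (a joint): Angle (rad) of the upper half: 0 shut, edge on edge; positive open. Starts at 1.1 to 1.2 (its stop), leaning over the lower half. Stiff hinge: stays where left, moves with under 5 N at the tongue. A grey shell 160 x 190 x 16 mm hinged on the lower half's rear top edge; shut, its top is 54 mm above the bench: a solid frame 25 mm wide all round, bars and slots within.
- lid_slip (a joint): Sideways offset (m) of the upper half along the hinge, in the case's +y direction: 0 when the ends of both halves are in line; it can slide 16 mm either way and needs about 2 N to move.
- lid_tongue (a point): Grip point in the upper half's tongue: a block 28 mm wide (along the hinge), 14 mm thick, sticking out 30 mm from the middle of the free edge. The point is 16 mm out from that edge, mid-thickness: 176 mm from the hinge line, 7 mm outside the plane of the mating edges. Axes of the upper half: x towards the hinge, y along it, z out of its outer face.
- lid_hinge (a point): Middle of the upper half's hinge line (slides with it), 38 mm above the bench, at the lower half's rear top edge; y along the hinge.
- case_tongue_home (a point): Point fixed to the lower half, where point lid_tongue lies when the halves are shut and in line: 16 mm ahead of the front wall, 45 mm above the bench.
- screwdriver: Bystander, to be left alone: a screwdriver 170 mm long, lying flat, in front of the case, near its left corner. Origin: its underside.
- pliers: Bystander, to be left alone: pliers with black grips, about 165 mm long, lying flat, in front of the case, near its right corner. Origin: its underside.
- flux: Bystander, to be left alone: white bottle with a black cap, 44 mm in diameter, 110 mm tall, behind the case, to its left. Origin: its underside.
- cup: Bystander, to be left alone: white open cup, 60 mm across, 70 mm tall, behind the case, to its right. Origin: its underside.
- box_small: Bystander, to be left alone: small carton 90 x 70 x 50 mm, far left. Origin: its underside.
- meter: Bystander, to be left alone: black hand-held meter 80 x 140 x 36 mm lying flat, far right. Origin: its underside.
Things that resemble listed ones, but are neither listed nor needed, are in the scene too. Leave any blue look-alike of the tray alone. What is shaped like the spool but turquoise is not meant.

How it is judged:
By the outcome, as a careful person would: the job done as asked, in the order asked, and still so for the second after the job is handed in, with the robot touching nothing.
It also fails if it takes over 72 s, if anything falls off the work surface, if the arm or the gripper's body presses on something with over 40 N, if the wrist force passes 120 N, or if a joint passes its speed limit or range.

## Robot

A 7-joint arm with a two-finger parallel gripper is mounted at the origin on the work surface. World frame = base frame: x ahead of the robot, y to its left, z up, the work surface at z = 0. Lengths are in m, angles in rad, forces in N, time in s.
With the tool pointing down it reaches from about 0.425 to 0.875 m from the base axis. Payload 8.4 kg.
Tool frame: the origin (TCP) lies at the very end of the fingers, on their centre line; the grasp point (between the pads) lies env.hold_point_z behind it (env.hold_point_z is the distance from the TCP to the grasp point, in m); z points along the fingers, y is the line along which they close (so a half turn about z gives the same grasp; the last joint's range is limited). The gripper opens to 85 mm and grips with 20 to 120 N. Pads are 22 mm wide; open, the fingers measure 114 mm over their backs; the gripper's body (76 mm by 85 mm) begins 54 mm behind the grasp point. The pads swing forward as they close: fully open they stand 13 mm farther back than shut.
Start: joints at [1.033, 0.333, 0.04, 1.465, -0.013, 1.343, -0.059], TCP at [0.276, -0.588, 0.195] pointing down, gripper open.
Joint ranges: [-2.58, 2.58], [-0.38, 2.09], [-1.3, 1.39], [0.25, 2.4], [-1.5, 4.64], [0.08, 2.09], [-2.65, 2.65]. Speed limits (rad/s): [2.22, 2.22, 2.79, 2.79, 3.14, 3.14, 3.14].

## Interface

Orientations are given as a unit quaternion [w, x, y, z].
In Python, from workcell import env gives the robot as it stands.
- The arm moves only by the tool apply_moves, never from a script. Its argument "commands" is a list of rows, each an object with "grip": the finger opening in mm, from 0 to 85.4; "offset": the shift along the tool's x, y, z in mm, a list of three; "dr": the turn, a rotation vector about the tool's x, y, z in units of 5 degrees (1.0 is 5 degrees), a list of three. A call has exactly 10 rows; each row is the pose to reach, as a shift and turn from the pose commanded when the call began, along the tool's axes at that moment; what a row does not reach only later rows make up. A row lasts 1/12 s, in which the tool goes at most 41.7 mm and 7.16 degrees, less where a joint would pass 70% of its speed; a pose out of reach is approached as far as the arm can. A call with a gripper value outside its range is refused whole. The fingers move at their own pace and stop on an object; the grip force is fixed at half the most. Time passes only in rows, so rows that repeat a pose let the fingers close, or fill a call up. It gives the time, the measured TCP pose, the force, the opening and the grip force at its end, in the units of the state.
- env.sense(): the state, without advancing time (a new reading comes with each control period).
- env.capture(name): name is "scene" or "top"; returns the picture (384x512x3 uint8, red, green, blue); there is no depth.
- env.calibration(name): a dict with "intrinsics" (3x3 intrinsics, pixels), "R" (3x3) and "t" (3): a world point X has camera coordinates R X + t. Camera axes: x right, y down, z forward; pixel columns grow to the right and rows downward; lengths in m; the calibration is good to about 2 mm. A picture is of the moment at which its call begins. calibration takes no time and is no camera call.
- env.job_done(): hands the job in; it is judged then, once.
The state is a dict: "time_s": time; "qpos": joint angles; "qd": joint speeds; "joint_torque": joint torques, N m; "tool_pos": TCP position; "tool_rot": TCP orientation; "wrist_force": force on the tool from outside, world axes, zero at the start; "torque": the same for the moment, N m; "finger_gap": finger opening in m; "gripper_force": force on a finger pad.
Only numpy, scipy, OpenCV 4.12 (cv2) and the standard library are available. Lean on these libraries where they do the work, as an engineer would, in place of code of your own. Each camera call takes 0.05 s, during which the arm holds its last target. There are 200 camera calls.

## Working session

There is one attempt and no reset: what is moved stays moved. The work goes in short steps, Python scripts to look and compute and a tool call to move; the robot and the scene stay as the last step left them, time stands still between calls to the robot, and variables do not carry over. Pictures are saved under pics/ and viewed, at most 10 in all, crops included, and the job is handed in when it is done.

Besides the shell and the picture viewer there is one more tool, called after "Request:" as name(argument=value, ...) on one line, values as JSON. apply_moves: Moves the arm, as the interface text tells. Its arguments: {"type":"object","properties":{"commands":{"type":"array"}},"required":["commands"]}

```bash
mkdir -p pics; ls; python3 - <<'E'
from workcell import env
import cv2,numpy as np
s=env.sense();print({k:np.round(v,3).tolist() for k,v in s.items()},env.hold_point_z)
for n in("scene","top"):
    im=env.capture(n);cv2.imwrite(f"pics/{n}0.png",im[...,::-1]);c=env.calibration(n);print(n,c['intrinsics'],(-c['R'].T@c['t']).round(3),c['R'].round(3))
E
```

```text
pics
{'time_s': 0.0, 'qpos': [1.033, 0.334, 0.04, 1.466, -0.013, 1.343, -0.059], 'qd': [0.004, -0.0, 0.0, -0.0, 0.002, 0.0, 0.001], 'joint_torque': [-0.002, -65.857, 1.364, -40.557, 0.017, 0.013, -0.0], 'tool_pos': [0.276, -0.588, 0.194], 'tool_rot': [-0.001, 0.976, 0.218, -0.0], 'wrist_force': [0.167, 0.209, 0.091], 'torque': [-0.015, 0.042, 0.016], 'gripper_force': 0.0, 'finger_gap': 0.085} 0.0187
scene [[368.36029909   0.         253.71882596]
 [  0.         368.36029909 194.85168341]
 [  0.           0.           1.        ]] [1.157 0.705 0.707] [[-0.717  0.697  0.013]
 [ 0.427  0.454 -0.782]
 [-0.551 -0.555 -0.623]]
top [[462.04040947   0.         261.04219854]
 [  0.         462.04040947 187.89905774]
 [  0.           0.           1.        ]] [0.432 0.118 1.393] [[-0.016 -1.    -0.002]
 [-0.993  0.016 -0.12 ]
 [ 0.12   0.    -0.993]]
```

View pics/scene0.png

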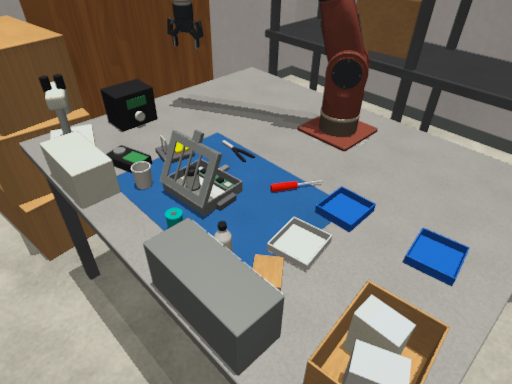

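View pics/top0.png

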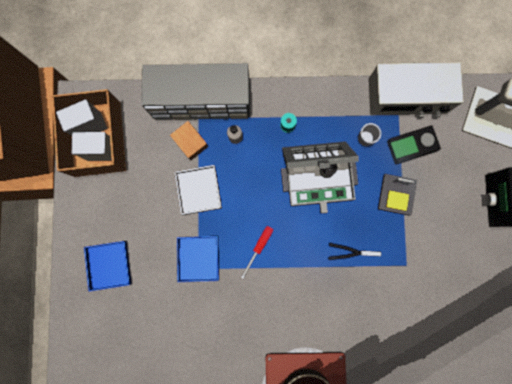

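Scene: the case is at (200,180) with the lid open, and the white tray at (300,242). Top: the case is at (322,180), white tray at (199,190), turquoise look-alike at (289,121) and blue trays at (198,258) and (108,265). Metal spool candidates: a dark object inside the case, at (327,170) in top and about (195,182) in scene. I'll enlarge to confirm.

```bash
python3 - <<'E'
import cv2,numpy as np
a=cv2.imread("pics/top0.png")[130:220,270:370];b=cv2.imread("pics/scene0.png")[120:220,150:250]
a=cv2.resize(a,(440,396),interpolation=2);b=cv2.resize(b,(396,396),interpolation=2)
c=np.hstack([cv2.resize(a,(400,360)),cv2.resize(b,(360,360))]);cv2.imwrite("pics/crop0.png",cv2.resize(c,(800,379)))
E
```

```text
(no output)
```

View pics/crop0.png

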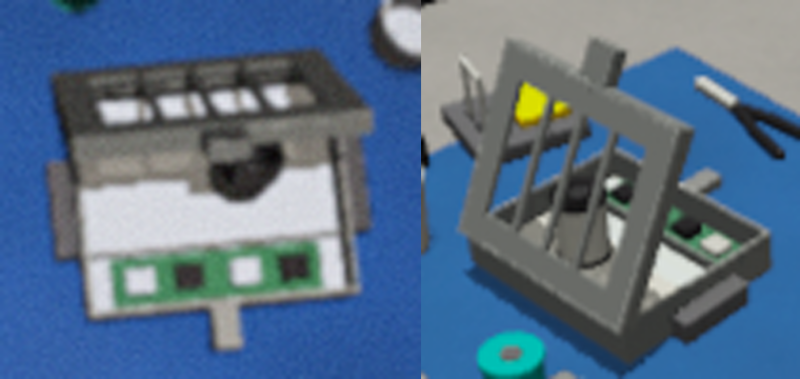

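```bash
cat > h.py <<'E'
from workcell import env
import cv2,numpy as np
def ray(n,p):
    c=env.calibration(n);d=c['R'].T@np.linalg.solve(c['intrinsics'],[p[0],p[1],1.]);return -c['R'].T@c['t'],d
def onz(n,p,z):
    o,d=ray(n,p);return o+d*(z-o[2])/d[2]
def tri(a,b):
    (o1,d1),(o2,d2)=ray('top',a),ray('scene',b)
    t=np.linalg.lstsq(np.c_[d1,-d2],o2-o1,rcond=None)[0];p,q=o1+d1*t[0],o2+d2*t[1];return (p+q)/2,np.linalg.norm(p-q)
def pix(n,X):
    c=env.calibration(n);v=c['intrinsics']@(c['R']@np.asarray(X)+c['t']);return v[:2]/v[2]
E
python3 - <<'E'
from h import *
np.set_printoptions(precision=4,suppress=True)
T=lambda u,v:(270+u/4.21-.4,130+v/4.21-.4); S=lambda u,v:(150+(u-421)/3.79-.4,120+v/3.79-.4)
P={k:onz('top',T(*p),.038) for k,p in dict(FL=(90,318),FR=(358,290),lugtip=(229,350),lugbase=(226,302)).items()}
for k,v in P.items():print(k,v)
print('FL scene? FR scene',onz('scene',S(772,237),.038), 'rear-left',onz('scene',S(627,345),.038))
print('spool top centre', tri(T(250,165),S(578,193)), onz('top',T(250,163),.07),onz('scene',S(578,193),.07),'foot scene',onz('scene',S(582,253),.01))
print('tongue tip',tri(T(226,133),S(608,45)))
# white tray mask
for n,z in(('top',.028),('scene',.028)):
    im=cv2.imread(f"pics/{n}0.png");m=cv2.inRange(cv2.cvtColor(im,cv2.COLOR_BGR2HSV),(0,0,150),(180,45,255))
    cs,_=cv2.findContours(m,0,2)
    for c in cs:
        if 600<cv2.contourArea(c)<6000:
            r=cv2.minAreaRect(c); print(n,r,[onz(n,p,z)[:2] for p in cv2.boxPoints(r)],onz(n,r[0],z))
E
```

```text
FL [0.5433 0.0313 0.038 ]
FR [ 0.56   -0.1566  0.038 ]
lugtip [ 0.5194 -0.0651  0.038 ]
lugbase [ 0.553 -0.064  0.038]
FL scene? FR scene [0.5469 0.0404 0.038 ] rear-left [0.7135 0.0651 0.038 ]
spool top centre (array([ 0.6456, -0.0802,  0.0665]), np.float64(0.001192847718188599)) [ 0.6459 -0.0793  0.07  ] [ 0.6487 -0.0764  0.07  ] foot scene [ 0.6503 -0.078   0.01  ]
tongue tip (array([ 0.638 , -0.0405,  0.2139]), np.float64(0.009362961359614374))
top ((189.03515625, 318.2181396484375), (70.52265930175781, 95.3558349609375), 43.976966857910156) [array([0.1975, 0.4998]), array([0.3895, 0.3097]), array([0.2474, 0.1631]), array([0.0602, 0.3533])] [0.2224 0.3318 0.028 ]
top ((283.3213195800781, 304.4537353515625), (130.30418395996094, 77.016357421875), 30.465545654296875) [array([0.2599, 0.2782]), array([0.4487, 0.1631]), array([ 0.254 , -0.1589]), array([ 0.0715, -0.0405])] [0.2569 0.0595 0.028 ]
top ((406.9656677246094, 260.69317626953125), (56.65650939941406, 91.40157318115234), 45.616058349609375) [array([ 0.3448, -0.1496]), array([ 0.5281, -0.3502]), array([ 0.4076, -0.4593]), arra
[... 911 characters left out ...]
4  0.028 ]
top ((208.84579467773438, 92.05438232421875), (21.169269561767578, 76.023193359375), 89.01223754882812) [array([0.9277, 0.3902]), array([0.928 , 0.1573]), array([0.8612, 0.157 ]), array([0.8609, 0.3885])] [0.8944 0.2733 0.028 ]
scene ((380.2217102050781, 365.57916259765625), (64.0384521484375, 34.44084930419922), 19.653825759887695) [array([0.799 , 0.5915]), array([0.7281, 0.5697]), array([0.6825, 0.6745]), array([0.7535, 0.6884])] [0.7415 0.6324 0.028 ]
scene ((384.3904724121094, 319.0771789550781), (57.32844161987305, 28.388809204101562), 36.38435363769531) [array([0.6837, 0.5329]), array([0.6065, 0.5257]), array([0.6116, 0.6382]), array([0.6828, 0.639 ])] [0.6472 0.5862 0.028 ]
```

```bash
python3 - <<'E'
import cv2,numpy as np
for n,(x0,y0,w,h) in dict(top=(276,138,90,74),scene=(158,125,90,74+14)).items():
    k=8 if n=='top' else 6.8
    a=cv2.resize(cv2.imread(f"pics/{n}0.png")[y0:y0+h,x0:x0+w],None,fx=k,fy=k,interpolation=cv2.INTER_CUBIC)
    a=cv2.convertScaleAbs(a,alpha=1.4)
    for i in range(0,w,10):
        x=int((i+.5)*k);cv2.line(a,(x,0),(x,6),(0,0,255));cv2.putText(a,str(x0+i),(x,16),0,.35,(0,255,255))
    for i in range(0,h,10):
        y=int((i+.5)*k);cv2.line(a,(0,y),(6,y),(0,0,255));cv2.putText(a,str(y0+i),(6,y+4),0,.35,(0,255,255))
    cv2.imwrite(f"pics/{n}1.png",a);print(a.shape)
E
```

```text
(592, 720, 3)
(598, 612, 3)
```

View pics/top1.png

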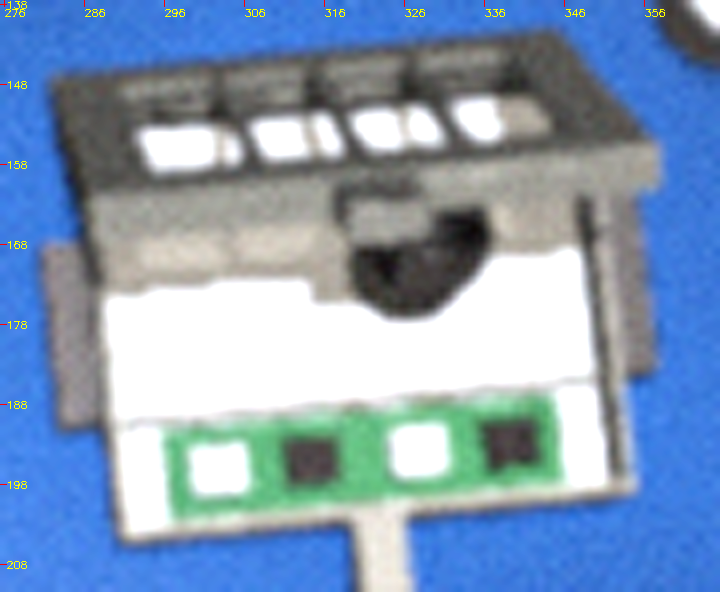

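View pics/scene1.png

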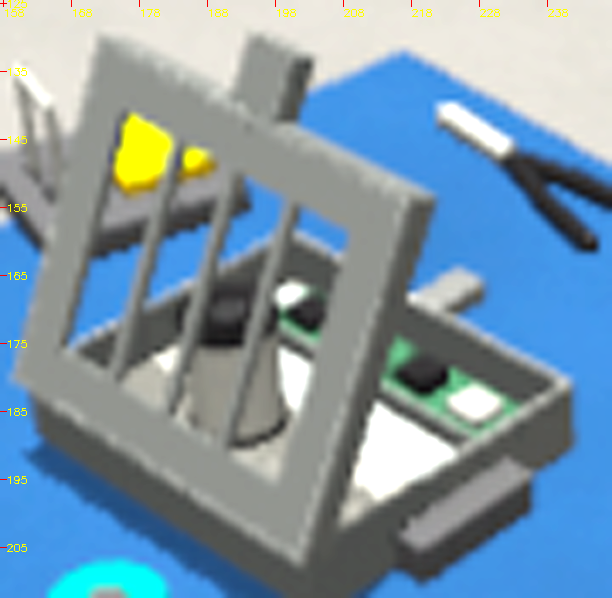

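```bash
cat >> h.py <<'E'
T=lambda u,v:(276+u/8-.5,138+v/8-.5); S=lambda u,v:(158+u/6.8-.5,125+v/6.8-.5)
np.set_printoptions(precision=4,suppress=True)
E
python3 - <<'E'
from h import *
for k,p,z in(('FLtop',(122,533),.036),('FRtop',(634,484),.036),('FLbot',(122,543),0),('FRbot',(636,493),0),('lugL',(362,580),.038),('lugR',(413,580),.038),('spool R edge',(490,225),.07),('spool L',(352,265),.07),('spool front',(405,317),.07)):print(k,onz('top',T(*p),z))
for k,p,z in(('FL',(572,382),.038),('FLbot',(572,445),0),('lugtip',(460,267),.038),('lugtip',(485,290),.038),('spool top',(231,308),.07),('spL',(186,315),.07),('spR',(277,322),.07),('spfoot',(238,415),.01)):print('sc',k,onz('scene',S(*p),z))
print('spool',tri(T(420,250),S(231,310)))
print('lid FL',tri(T(92,193),S(412,197)));print('lid FR',tri(T(642,143),S(103,38)));print('tip',tri(T(384,197),S(276,47)))
E
```

```text
FLtop [0.5465 0.0318 0.036 ]
FRtop [ 0.5616 -0.1574  0.036 ]
FLbot [0.5457 0.0296 0.    ]
FRbot [ 0.5616 -0.1654  0.    ]
lugL [ 0.5276 -0.0558  0.038 ]
lugR [ 0.5273 -0.0745  0.038 ]
spool R edge [ 0.6535 -0.1021  0.07  ]
spool L [ 0.6396 -0.0516  0.07  ]
spool front [ 0.6203 -0.0702  0.07  ]
sc FL [0.5431 0.0337 0.038 ]
sc FLbot [0.5415 0.0315 0.    ]
sc lugtip [ 0.5193 -0.0712  0.038 ]
sc lugtip [ 0.5234 -0.0483  0.038 ]
sc spool top [ 0.6454 -0.0786  0.07  ]
sc spL [ 0.6632 -0.0878  0.07  ]
sc spR [ 0.6372 -0.056   0.07  ]
sc spfoot [ 0.6468 -0.0806  0.01  ]
spool (array([ 0.6455, -0.0771,  0.0695]), np.float64(0.0018011079798820305))
lid FL (array([0.6448, 0.0505, 0.1875]), np.float64(0.005060796281020877))
lid FR (array([ 0.6596, -0.133 ,  0.1884]), np.float64(0.0018287502593940415))
tip (array([ 0.6372, -0.0425,  0.2126]), np.float64(0.005601515656907988))
```

```bash
cat >> h.py <<'E'
from scipy.spatial.transform import Rotation as Rn
yaw=np.deg2rad(4.8);X=np.array([np.cos(yaw),np.sin(yaw),0]);Y=np.array([-X[1],X[0],0]);Z=np.array([0,0,1.])
FM=np.array([.553,-.0625,0]);H=FM+.16*X+.038*Z
def tool(a):  # tilt a deg, tip pointing forward
    a=np.deg2rad(a);return np.c_[np.cos(a)*X+np.sin(a)*Z,-Y,np.sin(a)*X-np.cos(a)*Z]
def go(p,R,grasp=True,pre=0,base=None):
    if base is None:
        s=env.sense();q=s['tool_rot'];base=(s['tool_pos'],Rn.from_quat([q[1],q[2],q[3],q[0]]).as_matrix())
    p=np.asarray(p)+R[:,2]*((env.hold_point_z if grasp else 0)-pre)
    d=base[1].T@(p-base[0])*1000;r=Rn.from_matrix(base[1].T@R).as_rotvec(degrees=True)/5
    print('TCP',p,'off',d.round(1),'dr',r.round(2));return p,R
E
python3 - <<'E'
from h import *
b=go((.6455,-.0775,.046),tool(35),pre=.15)
go((.6455,-.0775,.046),tool(35),base=b)
E
```

```text
TCP [ 0.5705 -0.0838  0.1536] off [ 480.8 -331.3   40.6] dr [-1.26  6.93  3.94]
TCP [ 0.6562 -0.0766  0.0307] off [  0.   0. 150.] dr [0. 0. 0.]
```

Request:
apply_moves(commands=[{"grip":85,"offset":[36,-25,0],"dr":[-0.1,0.7,0.4]},{"grip":85,"offset":[72,-50,0],"dr":[-0.25,1.4,0.8]},{"grip":85,"offset":[108,-75,0],"dr":[-0.4,2.1,1.2]},{"grip":85,"offset":[144,-100,0],"dr":[-0.5,2.8,1.6]},{"grip":85,"offset":[180,-125,0],"dr":[-0.6,3.5,2.0]},{"grip":85,"offset":[212,-146,0],"dr":[-0.75,4.2,2.4]},{"grip":85,"offset":[244,-168,0],"dr":[-0.9,4.9,2.8]},{"grip":85,"offset":[276,-190,0],"dr":[-1.0,5.6,3.2]},{"grip":85,"offset":[308,-212,0],"dr":[-1.1,6.3,3.6]},{"grip":85,"offset":[330,-228,0],"dr":[-1.26,6.9,3.9]}])

```text
time_s: 0.93
tool_pos: [0.4788, -0.2386, 0.1942]
tool_rot: [-0.012, 0.953, 0.041, 0.301]
wrist_force: [1.4, 0.5, 1.3]
finger_gap: 0.0849
gripper_force: 0.0
```

```bash
python3 - <<'E'
from h import *
s=env.sense();print(s['time_s'],s['tool_pos'],s['qpos'],s['qd'])
b=go((.6455,-.0775,.046),tool(35),pre=.15)
E
```

```text
0.9333 [ 0.4788 -0.2386  0.1942] [ 0.8811 -0.2088 -0.1793  2.1911 -0.6528  0.8048 -0.4083] [-0.2513 -0.4889 -0.2027  0.686  -0.8176 -0.7693 -0.0438]
TCP [ 0.5705 -0.0838  0.1536] off [  62.6 -146.4   93.2] dr [-0.01 -0.    0.03]
```

Request:
apply_moves(commands=[{"grip":85,"offset":[14,-32,20],"dr":[0,0,0]},{"grip":85,"offset":[28,-64,40],"dr":[0,0,0]},{"grip":85,"offset":[42,-96,60],"dr":[0,0,0]},{"grip":85,"offset":[54,-126,80],"dr":[0,0,0]},{"grip":85,"offset":[62.5,-146,93],"dr":[0,0,0]},{"grip":85,"offset":[62.5,-146,93],"dr":[0,0,0]},{"grip":85,"offset":[62.5,-146,93],"dr":[0,0,0]},{"grip":85,"offset":[62.5,-146,93],"dr":[0,0,0]},{"grip":85,"offset":[62.5,-146,93],"dr":[0,0,0]},{"grip":85,"offset":[62.5,-146,93],"dr":[0,0,0]}])

```text
time_s: 1.77
tool_pos: [0.5692, -0.0887, 0.1537]
tool_rot: [-0.011, 0.953, 0.041, 0.3]
wrist_force: [0.3, -0.6, -0.8]
finger_gap: 0.0851
gripper_force: 0.0
```

```bash
python3 - <<'E'
from h import *
s=env.sense();print(s['time_s'],s['tool_pos'],s['qpos'])
b=go((.6455,-.0775,.046),tool(35))
E
```

```text
1.7667 [ 0.5692 -0.0887  0.1537] [ 0.7741 -0.1669 -0.5372  2.2308 -0.529   0.5206 -0.8765]
TCP [ 0.6562 -0.0766  0.0307] off [  1.6  -5.1 151.1] dr [0.02 0.02 0.03]
```

Request:
apply_moves(commands=[{"grip":85,"offset":[1,-5,15],"dr":[0,0,0]},{"grip":85,"offset":[1.5,-5,35],"dr":[0,0,0]},{"grip":85,"offset":[1.5,-5,55],"dr":[0,0,0]},{"grip":85,"offset":[1.5,-5,75],"dr":[0,0,0]},{"grip":85,"offset":[1.5,-5,95],"dr":[0,0,0]},{"grip":85,"offset":[1.5,-5,115],"dr":[0,0,0]},{"grip":85,"offset":[1.5,-5,130],"dr":[0,0,0]},{"grip":85,"offset":[1.5,-5,142],"dr":[0,0,0]},{"grip":85,"offset":[1.5,-5,151],"dr":[0,0,0]},{"grip":85,"offset":[1.5,-5,151],"dr":[0,0,0]}])

```text
time_s: 2.6
tool_pos: [0.656, -0.0758, 0.0288]
tool_rot: [-0.012, 0.953, 0.041, 0.299]
wrist_force: [-1.3, -0.1, -0.9]
finger_gap: 0.0849
gripper_force: 0.0
```

Request:
apply_moves(commands=[{"grip":30,"offset":[0,0,0],"dr":[0,0,0]},{"grip":30,"offset":[0,0,0],"dr":[0,0,0]},{"grip":30,"offset":[0,0,0],"dr":[0,0,0]},{"grip":30,"offset":[0,0,0],"dr":[0,0,0]},{"grip":30,"offset":[0,0,0],"dr":[0,0,0]},{"grip":30,"offset":[0,0,0],"dr":[0,0,0]},{"grip":30,"offset":[0,0,0],"dr":[0,0,0]},{"grip":30,"offset":[0,0,0],"dr":[0,0,0]},{"grip":30,"offset":[0,0,0],"dr":[0,0,0]},{"grip":30,"offset":[0,0,0],"dr":[0,0,0]}])

```text
time_s: 3.43
tool_pos: [0.6575, -0.0765, 0.0325]
tool_rot: [-0.011, 0.953, 0.041, 0.301]
wrist_force: [-3.3, -1.9, 7.6]
finger_gap: 0.035
gripper_force: 55.2
```

```bash
python3 - <<'E'
from h import *
s=env.sense();print(s['time_s'],s['tool_pos'],s['tool_rot'],s['qpos'])
a=cv2.cvtColor(env.capture('scene'),4);b=cv2.cvtColor(env.capture('top'),4)
cv2.imwrite('pics/scene2.png',a);cv2.imwrite('pics/top2.png',b)
cv2.imwrite('pics/c2.png',np.hstack([cv2.resize(a[110:220,150:260],(400,400),interpolation=2),cv2.resize(b[130:240,150:260],(400,400),interpolation=2)]))
# white tray in the top view, mat region
m=cv2.inRange(cv2.cvtColor(cv2.imread('pics/top0.png'),40),(0,0,105),(180,70,255))[155:225,168:228]
m=cv2.inRange(cv2.imread('pics/top0.png'),(170,170,170),(255,255,255))[155:225,168:228]
c=max(cv2.findContours(m,0,2)[0],key=cv2.contourArea);r=cv2.minAreaRect(c);print(r)
print([onz('top',p+np.array([168,155]),.02) for p in cv2.boxPoints(r)],onz('top',np.array(r[0])+[168,155],.02))
E
```

```text
3.4333 [ 0.6575 -0.0765  0.0325] [-0.0108  0.9526  0.0412  0.3011] [ 0.5775  0.2267 -0.4937  2.1724 -0.0686  0.1674 -1.2927]
((30.783782958984375, 35.202701568603516), (40.11334991455078, 36.989768981933594), 80.53767395019531)
[array([0.6457, 0.3698, 0.02  ]), array([0.6625, 0.26  , 0.02  ]), array([0.5427, 0.2408, 0.02  ]), array([0.5263, 0.3494, 0.02  ])] [0.594 0.305 0.02 ]
```

View pics/c2.png

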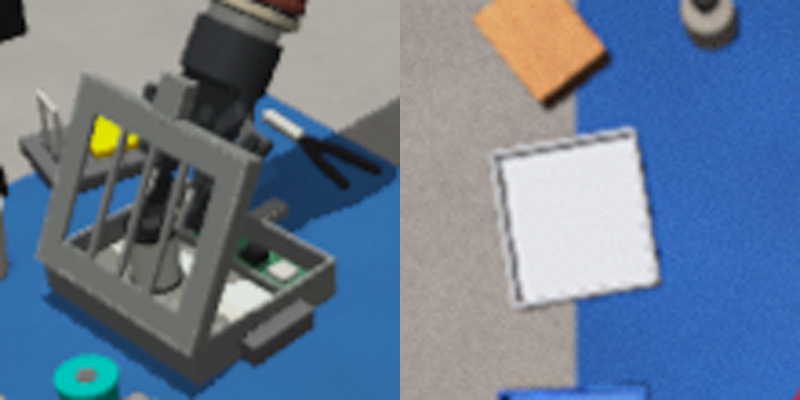

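Request:
apply_moves(commands=[{"grip":30,"offset":[0,0,-5],"dr":[0,0,0]},{"grip":30,"offset":[0,0,-15],"dr":[0,0,0]},{"grip":30,"offset":[0,0,-30],"dr":[0,0,0]},{"grip":30,"offset":[0,0,-50],"dr":[0,0,0]},{"grip":30,"offset":[0,0,-70],"dr":[0,0,0]},{"grip":30,"offset":[0,0,-90],"dr":[0,0,0]},{"grip":30,"offset":[0,0,-110],"dr":[0,0,0]},{"grip":30,"offset":[0,0,-125],"dr":[0,0,0]},{"grip":30,"offset":[0,0,-135],"dr":[0,0,0]},{"grip":30,"offset":[0,0,-140],"dr":[0,0,0]}])

```text
time_s: 4.37
tool_pos: [0.5757, -0.0822, 0.1464]
tool_rot: [-0.011, 0.953, 0.042, 0.3]
wrist_force: [-0.0, -0.2, -3.0]
finger_gap: 0.0353
gripper_force: 55.0
```

```bash
python3 - <<'E'
from h import *
s=env.sense();print(s['tool_pos'],s['wrist_force'],s['finger_gap'],s['qpos'])
a=cv2.cvtColor(env.capture('scene'),4);b=cv2.cvtColor(env.capture('top'),4)
cv2.imwrite('pics/scene3.png',a);cv2.imwrite('pics/top3.png',b)
cv2.imwrite('pics/c3.png',np.hstack([cv2.resize(a[100:200,150:250],(400,400),interpolation=2),cv2.resize(b[130:230,270:370],(400,400),interpolation=2)]))
# tray centre via corners; place with the same tool attitude, lift first
go((.6455,-.0775,.046),tool(35))
E
```

```text
[ 0.5757 -0.0822  0.1464] [-0.0039 -0.2296 -2.9793] 0.03526385841729952 [ 0.8645 -0.1494 -0.6444  2.2273 -0.5386  0.4973 -0.8776]
TCP [ 0.6562 -0.0766  0.0307] off [ -0.1   0.9 140.4] dr [0.02 0.02 0.05]
```

View pics/c3.png

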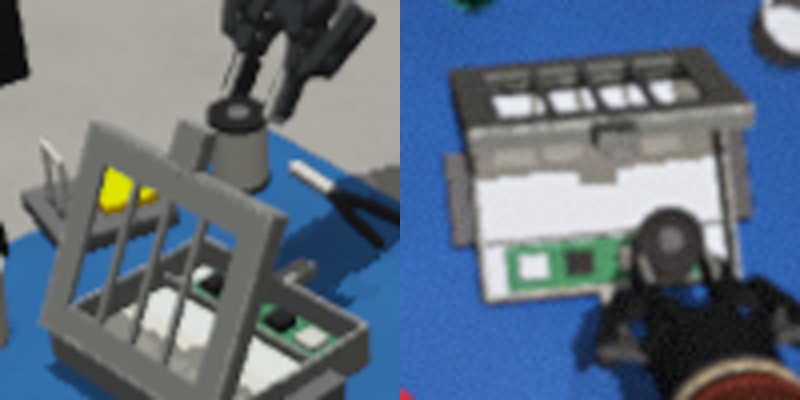

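```bash
python3 - <<'E'
from h import *
a=(270+270/4-.4,130+243/4-.4);b=(150+237/4-.4,100+112/4-.4)
print(onz('top',a,.184),tri(a,b))
print('w',[onz('top',(270+u/4-.4,a[1]),.184)[1] for u in (636,706)])
print('foot sc',onz('scene',(150+240/4-.4,100+178/4-.4),.124), 'expect', np.array([.6455,-.0775,0])+[.5757-.6575,-.0822+.0765,0])
E
```

```text
[ 0.5684 -0.0817  0.184 ] (array([ 0.568 , -0.0813,  0.1833]), np.float64(0.001341239691544095))
w [np.float64(-0.3225000544759081), np.float64(-0.3685323711472809)]
foot sc [ 0.5653 -0.0859  0.124 ] expect [ 0.5637 -0.0832  0.    ]
```

```bash
cat >> h.py <<'E'
def toolyaw(a,y): return Rn.from_euler('z',y-4.8,degrees=True).as_matrix()@tool(a)
E
python3 - <<'E'
from h import *
b=go((.565,.12,.162),toolyaw(35,18))
b=go((.594,.303,.162),toolyaw(35,30),base=b)
E
```

```text
TCP [0.5752 0.1233 0.1467] off [  14.7 -204.7    8.2] dr [ 1.54  0.02 -2.11]
TCP [0.6033 0.3084 0.1467] off [  68.7 -167.3   48.1] dr [ 1.38  0.   -1.97]
```

Request:
apply_moves(commands=[{"grip":30,"offset":[0,-10,0],"dr":[0.1,0,-0.1]},{"grip":30,"offset":[1,-30,1],"dr":[0.2,0,-0.3]},{"grip":30,"offset":[3,-55,2],"dr":[0.4,0,-0.55]},{"grip":30,"offset":[5,-80,3],"dr":[0.6,0,-0.8]},{"grip":30,"offset":[7,-105,4],"dr":[0.8,0,-1.1]},{"grip":30,"offset":[9,-130,5],"dr":[1.0,0,-1.35]},{"grip":30,"offset":[11,-155,6],"dr":[1.2,0,-1.6]},{"grip":30,"offset":[13,-178,7],"dr":[1.35,0,-1.85]},{"grip":30,"offset":[14,-195,8],"dr":[1.5,0,-2.0]},{"grip":30,"offset":[14.5,-205,8],"dr":[1.54,0,-2.1]}])

```text
time_s: 5.3
tool_pos: [0.5744, 0.127, 0.1456]
tool_rot: [-0.049, 0.942, 0.151, 0.295]
wrist_force: [-0.4, -0.4, -2.1]
finger_gap: 0.0349
gripper_force: 55.1
```

Request:
apply_moves(commands=[{"grip":30,"offset":[3,-8,2],"dr":[0.1,0,-0.1]},{"grip":30,"offset":[11,-25,8],"dr":[0.2,0,-0.3]},{"grip":30,"offset":[20,-48,14],"dr":[0.4,0,-0.55]},{"grip":30,"offset":[29,-71,20],"dr":[0.6,0,-0.8]},{"grip":30,"offset":[38,-94,27],"dr":[0.8,0,-1.1]},{"grip":30,"offset":[48,-117,33],"dr":[1.0,0,-1.35]},{"grip":30,"offset":[57,-138,39],"dr":[1.15,0,-1.6]},{"grip":30,"offset":[64,-155,45],"dr":[1.3,0,-1.85]},{"grip":30,"offset":[68,-166,48],"dr":[1.38,0,-1.95]},{"grip":30,"offset":[68.5,-167,48],"dr":[1.38,0,-1.97]}])

```text
time_s: 6.13
tool_pos: [0.6029, 0.3109, 0.1464]
tool_rot: [-0.081, 0.921, 0.247, 0.289]
wrist_force: [-1.4, 0.3, -3.1]
finger_gap: 0.0348
gripper_force: 55.1
```

```bash
python3 - <<'E'
from h import *
s=env.sense();print(s['tool_pos'],s['wrist_force'],s['finger_gap'],s['qpos'])
go((.594,.303,.047),toolyaw(35,30));go((.594,.303,.042),toolyaw(35,30))
E
```

```text
[0.6029 0.3109 0.1464] [-1.4197  0.3287 -3.1499] 0.034849594804072806 [ 0.5723  0.1623 -1.168   2.0338  0.3591  0.4522 -1.8667]
TCP [0.6033 0.3084 0.0317] off [-66.4   3.   93.5] dr [-0.07  0.02 -0.01]
TCP [0.6033 0.3084 0.0267] off [-69.3   3.1  97.6] dr [-0.07  0.02 -0.01]
```

Request:
apply_moves(commands=[{"grip":30,"offset":[-5,0,7],"dr":[0,0,0]},{"grip":30,"offset":[-13,0,18],"dr":[0,0,0]},{"grip":30,"offset":[-23,1,32],"dr":[0,0,0]},{"grip":30,"offset":[-33,1,46],"dr":[0,0,0]},{"grip":30,"offset":[-43,2,60],"dr":[0,0,0]},{"grip":30,"offset":[-52,2,73],"dr":[0,0,0]},{"grip":30,"offset":[-59,3,83],"dr":[0,0,0]},{"grip":30,"offset":[-63,3,89],"dr":[0,0,0]},{"grip":30,"offset":[-65,3,92],"dr":[0,0,0]},{"grip":30,"offset":[-66,3,93],"dr":[0,0,0]}])

```text
time_s: 6.97
tool_pos: [0.6036, 0.3049, 0.0319]
tool_rot: [-0.079, 0.922, 0.246, 0.289]
wrist_force: [0.0, -0.1, -1.3]
finger_gap: 0.0351
gripper_force: 55.1
```

Request:
apply_moves(commands=[{"grip":30,"offset":[0,0,0],"dr":[0,0,0]},{"grip":30,"offset":[-0.5,0,1],"dr":[0,0,0]},{"grip":30,"offset":[-0.5,0,1],"dr":[0,0,0]},{"grip":30,"offset":[-1,0,1.5],"dr":[0,0,0]},{"grip":30,"offset":[-1,0,1.5],"dr":[0,0,0]},{"grip":30,"offset":[-1.5,0,2],"dr":[0,0,0]},{"grip":30,"offset":[-1.5,0,2],"dr":[0,0,0]},{"grip":30,"offset":[-2,0,3],"dr":[0,0,0]},{"grip":30,"offset":[-2,0,3],"dr":[0,0,0]},{"grip":30,"offset":[-2,0,3],"dr":[0,0,0]}])

```text
time_s: 7.8
tool_pos: [0.6038, 0.3058, 0.029]
tool_rot: [-0.079, 0.922, 0.247, 0.289]
wrist_force: [-0.0, 0.1, -2.6]
finger_gap: 0.0351
gripper_force: 55.1
```

Request:
apply_moves(commands=[{"grip":30,"offset":[-0.5,0,0.5],"dr":[0,0,0]},{"grip":30,"offset":[-0.5,0,1],"dr":[0,0,0]},{"grip":30,"offset":[-1,0,1],"dr":[0,0,0]},{"grip":30,"offset":[-1,0,1.5],"dr":[0,0,0]},{"grip":30,"offset":[-1,0,1.5],"dr":[0,0,0]},{"grip":30,"offset":[-1.5,0,2],"dr":[0,0,0]},{"grip":30,"offset":[-1.5,0,2],"dr":[0,0,0]},{"grip":30,"offset":[-1.5,0,2],"dr":[0,0,0]},{"grip":30,"offset":[-1.5,0,2],"dr":[0,0,0]},{"grip":30,"offset":[-1.5,0,2],"dr":[0,0,0]}])

```text
time_s: 8.63
tool_pos: [0.6039, 0.3058, 0.0268]
tool_rot: [-0.079, 0.921, 0.246, 0.29]
wrist_force: [-0.2, -0.1, -0.2]
finger_gap: 0.0349
gripper_force: 55.7
```

Request:
apply_moves(commands=[{"grip":30,"offset":[-0.3,0,0.4],"dr":[0,0,0]},{"grip":30,"offset":[-0.5,0,0.7],"dr":[0,0,0]},{"grip":30,"offset":[-0.5,0,0.7],"dr":[0,0,0]},{"grip":30,"offset":[-0.5,0,0.7],"dr":[0,0,0]},{"grip":30,"offset":[-0.5,0,0.7],"dr":[0,0,0]},{"grip":30,"offset":[-0.5,0,0.7],"dr":[0,0,0]},{"grip":30,"offset":[-0.5,0,0.7],"dr":[0,0,0]},{"grip":30,"offset":[-0.5,0,0.7],"dr":[0,0,0]},{"grip":30,"offset":[-0.5,0,0.7],"dr":[0,0,0]},{"grip":30,"offset":[-0.5,0,0.7],"dr":[0,0,0]}])

```text
time_s: 9.47
tool_pos: [0.6046, 0.306, 0.0268]
tool_rot: [-0.079, 0.921, 0.246, 0.29]
wrist_force: [-2.0, -2.1, 6.0]
finger_gap: 0.0347
gripper_force: 58.1
```

```bash
python3 - <<'E'
from h import *
s=env.sense();print(s['tool_pos'],s['wrist_force'],s['finger_gap'],s['qpos'])
a=cv2.cvtColor(env.capture('scene'),4);b=cv2.cvtColor(env.capture('top'),4)
cv2.imwrite('pics/scene4.png',a);cv2.imwrite('pics/top4.png',b)
cv2.imwrite('pics/c4.png',np.hstack([cv2.resize(a[180:280,250:350],(400,400),interpolation=2),cv2.resize(b[140:240,150:250],(400,400),interpolation=2)]))
E
```

```text
[0.6046 0.306  0.0268] [-1.988  -2.1258  5.9822] 0.03470942292108168 [ 0.1234  0.2977 -0.718   2.1448  0.9052  0.2354 -2.3911]
```

View pics/c4.png

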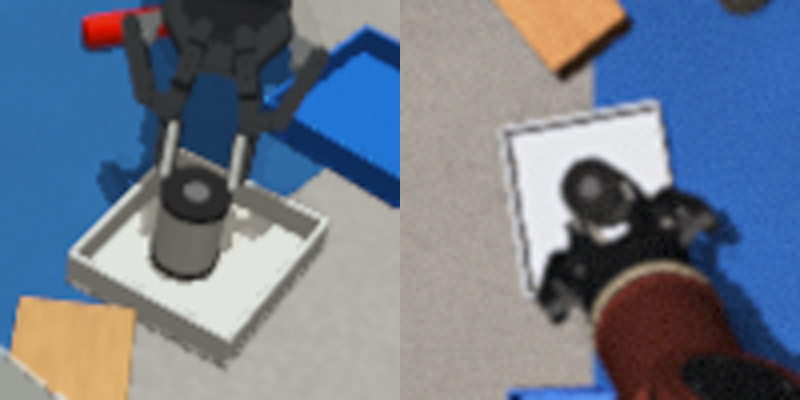

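Request:
apply_moves(commands=[{"grip":62,"offset":[0,0,0],"dr":[0,0,0]},{"grip":62,"offset":[0,0,0],"dr":[0,0,0]},{"grip":62,"offset":[0,0,0],"dr":[0,0,0]},{"grip":62,"offset":[0,0,0],"dr":[0,0,0]},{"grip":62,"offset":[0,0,0],"dr":[0,0,0]},{"grip":62,"offset":[0,0,0],"dr":[0,0,0]},{"grip":62,"offset":[0,0,-2],"dr":[0,0,0]},{"grip":62,"offset":[0,0,-6],"dr":[0,0,0]},{"grip":62,"offset":[0,0,-12],"dr":[0,0,0]},{"grip":62,"offset":[0,0,-20],"dr":[0,0,0]}])

```text
time_s: 10.4
tool_pos: [0.5935, 0.3, 0.0423]
tool_rot: [-0.079, 0.922, 0.247, 0.289]
wrist_force: [0.3, -0.2, 1.2]
finger_gap: 0.0619
gripper_force: 0.0
```

Request:
apply_moves(commands=[{"grip":62,"offset":[0,0,-10],"dr":[0,0,0]},{"grip":62,"offset":[0,0,-25],"dr":[0,0,0]},{"grip":62,"offset":[0,0,-45],"dr":[0,0,0]},{"grip":62,"offset":[0,0,-65],"dr":[0,0,0]},{"grip":62,"offset":[0,0,-85],"dr":[0,0,0]},{"grip":62,"offset":[0,0,-100],"dr":[0,0,0]},{"grip":62,"offset":[0,0,-115],"dr":[0,0,0]},{"grip":62,"offset":[0,0,-125],"dr":[0,0,0]},{"grip":62,"offset":[0,0,-130],"dr":[0,0,0]},{"grip":62,"offset":[0,0,-130],"dr":[0,0,0]}])

```text
time_s: 11.23
tool_pos: [0.5305, 0.2626, 0.1525]
tool_rot: [-0.079, 0.921, 0.246, 0.292]
wrist_force: [0.4, -1.0, -0.1]
finger_gap: 0.0619
gripper_force: 0.0
```

```bash
python3 - <<'E'
from h import *
s=env.sense();print(s['time_s'],s['tool_pos'],s['qpos'])
# spool top disc dark blob centroid in tray, both views
for n,(x0,y0,x1,y1) in dict(scene=(275,205,335,260),top=(178,165,222,215)).items():
    g=cv2.cvtColor(env.capture(n),cv2.COLOR_RGB2GRAY)[y0:y1,x0:x1];m=(g<75).astype('u1')
    k,l,st,c=cv2.connectedComponentsWithStats(m);print(n,[(st[i].tolist(),(c[i]+[x0,y0]).round(1)) for i in range(1,k) if st[i][4]>15])
# lid tongue: slip ~13 mm, theta 1.12
th=1.12
u=-np.cos(th)*X+np.sin(th)*Z; nrm=np.sin(th)*X+np.cos(th)*Z
G=H+.013*Y+.182*u+.007*nrm;print('tongue grip',G)
b=go(G,toolyaw(20,4.8),pre=.08);
E
```

```text
11.2333 [0.5305 0.2626 0.1525] [ 0.6271 -0.2178 -1.0323  2.2084 -0.5156  0.4728 -1.1082]
scene [([2, 0, 58, 18, 556], array([307.4, 211.5])), ([14, 16, 18, 14, 172], array([297.2, 227.7])), ([13, 39, 15, 6, 21], array([293.8, 247.4]))]
top [([15, 16, 16, 15, 158], array([200.7, 188.2]))]
tongue grip [ 0.6386 -0.0423  0.2049]
TCP [ 0.6177 -0.044   0.2625] off [   1.6  309.4 -136.9] dr [-2.34 -2.95  4.49]
```

Request:
apply_moves(commands=[{"grip":62,"offset":[0,15,-20],"dr":[-0.1,-0.2,0.3]},{"grip":62,"offset":[0,42,-45],"dr":[-0.4,-0.5,0.7]},{"grip":62,"offset":[0,72,-70],"dr":[-0.7,-0.9,1.2]},{"grip":62,"offset":[1,104,-92],"dr":[-1.0,-1.2,1.7]},{"grip":62,"offset":[1,138,-108],"dr":[-1.3,-1.5,2.3]},{"grip":62,"offset":[1,173,-118],"dr":[-1.6,-1.8,2.9]},{"grip":62,"offset":[1,208,-125],"dr":[-1.8,-2.2,3.4]},{"grip":62,"offset":[1,243,-130],"dr":[-2.0,-2.5,3.8]},{"grip":62,"offset":[1.5,275,-134],"dr":[-2.2,-2.8,4.2]},{"grip":62,"offset":[1.5,300,-137],"dr":[-2.34,-2.95,4.5]}])

```text
time_s: 12.17
tool_pos: [0.6144, -0.0396, 0.2604]
tool_rot: [-0.008, 0.984, 0.038, 0.172]
wrist_force: [0.6, 1.0, 0.1]
finger_gap: 0.0619
gripper_force: 0.0
```

```bash
python3 - <<'E'
from h import *
s=env.sense();print(s['time_s'],s['tool_pos'],s['qpos'])
b=go((.635,-.0423,.204),toolyaw(20,4.8),pre=.03);go((.635,-.0423,.204),toolyaw(20,4.8),base=b)
print(onz('top',(200.7,188.2),.064))
E
```

```text
12.1667 [ 0.6144 -0.0396  0.2604] [ 0.9277  0.0148 -0.9059  1.756  -0.0289  1.0333 -1.4593]
TCP [ 0.6311 -0.0426  0.2146] off [ 0.   4.4 48.6] dr [-0.    0.04 -0.08]
TCP [ 0.6414 -0.0418  0.1864] off [ 0.  0. 30.] dr [0. 0. 0.]
[0.5946 0.2934 0.064 ]
```

Request:
apply_moves(commands=[{"grip":62,"offset":[0,4,10],"dr":[0,0,0]},{"grip":62,"offset":[0,4,25],"dr":[0,0,0]},{"grip":62,"offset":[0,4,40],"dr":[0,0,0]},{"grip":62,"offset":[0,4,52],"dr":[0,0,0]},{"grip":62,"offset":[0,4,62],"dr":[0,0,0]},{"grip":62,"offset":[0,4,70],"dr":[0,0,0]},{"grip":62,"offset":[0,4,75],"dr":[0,0,0]},{"grip":62,"offset":[0,4,78],"dr":[0,0,0]},{"grip":62,"offset":[0,4,78],"dr":[0,0,0]},{"grip":62,"offset":[0,4,78],"dr":[0,0,0]}])

```text
time_s: 13.0
tool_pos: [0.6398, -0.0377, 0.1881]
tool_rot: [-0.008, 0.984, 0.04, 0.173]
wrist_force: [-0.3, 0.9, 0.5]
finger_gap: 0.062
gripper_force: 0.0
```

Request:
apply_moves(commands=[{"grip":20,"offset":[0,0,0],"dr":[0,0,0]},{"grip":20,"offset":[0,0,0],"dr":[0,0,0]},{"grip":20,"offset":[0,0,0],"dr":[0,0,0]},{"grip":20,"offset":[0,0,0],"dr":[0,0,0]},{"grip":20,"offset":[0,0,0],"dr":[0,0,0]},{"grip":20,"offset":[0,0,0],"dr":[0,0,0]},{"grip":20,"offset":[0,0,0],"dr":[0,0,0]},{"grip":20,"offset":[0,0,0],"dr":[0,0,0]},{"grip":20,"offset":[0,0,0],"dr":[0,0,0]},{"grip":20,"offset":[0,0,0],"dr":[0,0,0]}])

```text
time_s: 13.83
tool_pos: [0.6396, -0.0378, 0.1877]
tool_rot: [-0.008, 0.984, 0.04, 0.172]
wrist_force: [-0.9, -0.0, 0.5]
finger_gap: 0.0195
gripper_force: 0.0
```

```bash
python3 - <<'E'
from h import *
s=env.sense();print(s['time_s'],s['tool_pos'],s['wrist_force'],s['torque'],s['qpos'])
g=s['tool_pos']-env.hold_point_z*tool(20)[:,2];r=g-H;print('grasp',g,'case frame',r@X,r@Y,r@Z,np.hypot(r@X,r@Z))
E
```

```text
13.8333 [ 0.6396 -0.0378  0.1877] [-0.9113 -0.0339  0.4691] [-0.0063  0.3177 -0.0459] [ 0.8582  0.1454 -0.9077  1.8125  0.1186  0.8948 -1.5714]
grasp [ 0.6333 -0.0383  0.2053] case frame -0.07799248883980218 0.017355272223613764 0.16725588129714844 0.18454635770968897
```

```bash
python3 - <<'E'
from h import *
a=cv2.cvtColor(env.capture('scene'),4);b=cv2.cvtColor(env.capture('top'),4)
cv2.imwrite('pics/scene5.png',a);cv2.imwrite('pics/top5.png',b)
cv2.imwrite('pics/c5.png',np.hstack([cv2.resize(a[105:185,150:230],(400,400),interpolation=2),cv2.resize(b[125:205,285:365],(400,400),interpolation=2)]))
E
```

```text
(no output)
```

View pics/c5.png

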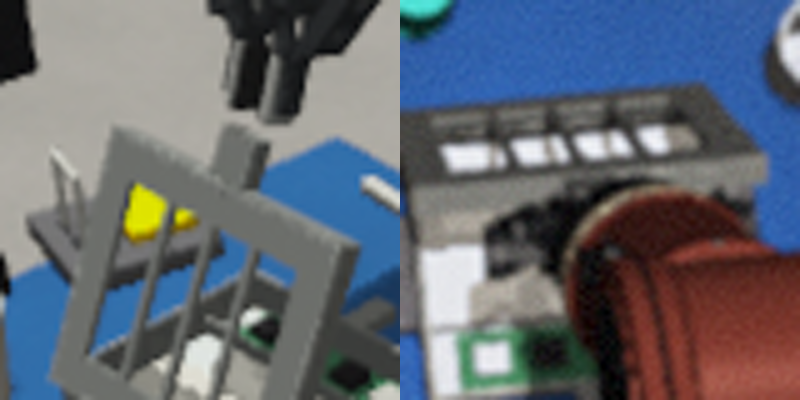

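```bash
python3 - <<'E'
from h import *
s=env.sense();print(pix('scene',s['tool_pos']),pix('top',s['tool_pos']),'grasp',pix('scene',[.6333,-.0383,.2053]))
tip=S(276,47);print('tongue pix',tip,T(384,197))
for z in(.19,.2,.205,.21,.215):print(onz('scene',tip,z),onz('top',T(384,197),z))
th=1.12
for th in(1.1,1.15,1.2):
  u=-np.cos(th)*X+np.sin(th)*Z; n=np.sin(th)*X+np.cos(th)*Z
  for sl in(.0,.01,.016):
    P=H+sl*Y+.19*u+.016*n;print(th,sl,P,pix('scene',P),pix('top',P), 'corners sc',pix('scene',H+(sl+.095)*Y+.16*u+.016*n),pix('scene',H+(sl-.095)*Y+.16*u+.016*n),'hingecorners',pix('scene',H+(sl+.095)*Y+.016*n),pix('scene',H+(sl-.095)*Y+.016*n))
print('obs',S(412,197),S(103,38),S(300,562),S(15,378))
E
```

```text
[198.1217 140.1096] [319.7743 163.697 ] grasp [199.3467 133.6528]
tongue pix (198.08823529411765, 131.41176470588235) (323.5, 162.125)
[ 0.612  -0.0738  0.19  ] [ 0.6433 -0.0475  0.19  ]
[ 0.6225 -0.0587  0.2   ] [ 0.6416 -0.0461  0.2   ]
[ 0.6278 -0.0512  0.205 ] [ 0.6407 -0.0454  0.205 ]
[ 0.6331 -0.0436  0.21  ] [ 0.6398 -0.0447  0.21  ]
[ 0.6383 -0.0361  0.215 ] [ 0.6389 -0.044   0.215 ]
1.1 0.0 [ 0.6408 -0.0551  0.2146] [193.1522 129.3599] [327.7451 161.3826] corners sc [214.2873 151.9653] [168.4962 128.5721] hingecorners [198.1585 206.3324] [155.6321 179.2007]
1.1 0.01 [ 0.6399 -0.0452  0.2146] [195.6037 130.5529] [323.9041 161.7628] corners sc [216.9497 153.3255] [170.6998 129.6978] hingecorners [200.6205 207.9032] [157.6864 180.5114]
1.1 0.016 [ 0.6394 -0.0392  0.2146] [197.0864 131.2745] [321.5991 161.991 ] corners sc [218.5605 154.1484] [172.032  130.3784] hingecorners [202.1096 208.8532] [158.928  181.3035]
1.15 0.0 [ 0.6497 -0.0544  0.218 ] [190.5801 129.4236] [327.5268 157.7643] corners sc [212.159  152.2121] [166.2937 128.6602] hingecorners [198.0866 206.5913] [155.5757
[... 375 characters left out ...]
 0.0 [ 0.6587 -0.0536  0.2209] [187.9418 129.6571] [327.2762 154.1059] corners sc [209.9769 152.606 ] [164.0484 128.8837] hingecorners [198.025  206.8482] [155.5299 179.6847]
1.2 0.01 [ 0.6579 -0.0437  0.2209] [190.4028 130.8691] [323.4219 154.4869] corners sc [212.6505 153.987 ] [166.2561 130.024 ] hingecorners [200.4851 208.4208] [157.5828 180.9969]
1.2 0.016 [ 0.6574 -0.0377  0.2209] [191.8914 131.6023] [321.109  154.7154] corners sc [214.2683 154.8226] [167.591  130.7135] hingecorners [201.973  209.3718] [158.8235 181.79  ]
obs (218.08823529411765, 153.47058823529412) (172.64705882352942, 130.08823529411765) (201.61764705882354, 207.14705882352942) (159.7058823529412, 180.08823529411765)
```

```bash
python3 - <<'E'
from h import *
def show(p,R,gap,n='scene'):
    for d in(0,.02,.04,.06):print(d,[pix(n,np.array(p)-d*R[:,2]+s*gap/2*R[:,1]).round(1) for s in(-1,1)])
print('tray pose');show((.6046,.306,.0268),toolyaw(35,30),.045)
print('lift');show((.5757,-.0822,.1464),tool(35),.045)
print('now');show((.6396,-.0378,.1877),tool(20),.03);show((.6396,-.0378,.1877),tool(20),.03,'top')
s=env.sense();q=s['tool_rot'];print(Rn.from_quat([q[1],q[2],q[3],q[0]]).as_matrix(),tool(20))
a=cv2.imread('pics/scene5.png')[105:150,185:225];cv2.imwrite('pics/d.png',a)
print(cv2.cvtColor(a,6)[::2,::2])
E
```

```text
tray pose
0 [array([304.4, 241.3]), array([287.2, 237.8])]
0.02 [array([305.8, 233.7]), array([288.6, 230.2])]
0.04 [array([307.2, 226.1]), array([289.9, 222.7])]
0.06 [array([308.6, 218.5]), array([291.3, 215.1])]
lift
0 [array([212.4, 141.9]), array([202.1, 136.8])]
0.02 [array([214.9, 135.6]), array([204.5, 130.6])]
0.04 [array([217.4, 129.3]), array([206.9, 124.4])]
0.06 [array([219.9, 122.9]), array([209.3, 118.2])]
now
0 [array([201.8, 142. ]), array([194.5, 138.3])]
0.02 [array([203.2, 135. ]), array([195.8, 131.4])]
0.04 [array([204.5, 128. ]), array([197.1, 124.4])]
0.06 [array([205.9, 120.8]), array([198.4, 117.4])]
0 [array([314.1, 164.3]), array([325.4, 163.2])]
0.02 [array([315.2, 165.6]), array([326.7, 164.5])]
0.04 [array([316.4, 167. ]), array([328. , 165.9])]
0.06 [array([317.6, 168.5]), array([329.4, 167.3])]
[[ 0.9374  0.0822  0.3384]
 [ 0.0765 -0.9966  0.0302]
 [ 0.3398 -0.0024 -0.9405]] [[ 0.9364  0.0837  0.3408]
 [ 0.0786 -0.9965  0.0286]
 [ 0.342  -0.     -0.9397]]
[[170 170 169  99  39  44  31  25  65  28  39  34  28  27  28  37  40  32
   30  36]
 [169 170 16
[... 1158 characters left out ...]
 104 133
  169 171]
 [151 165 170 172 126 110 109 109  65  80 168 168 153 123  99 100 100  99
   99 134]
 [120 136 149 169 113 109 109 112  60 126 139 118 100 101 101  99 100 100
  100  99]
 [109 112 139 135 109 109 109  87  61  97 100  99 100 100 101 101 101  99
  100 101]
 [110 108 109 117 131 107 111  75  61  99 100  99 100 100 101 100 100 101
  101 198]
 [109 109 109 110 111 112 115 122 119  98  99  98 101  99 100  99 100 101
  100  86]
 [108 109 109 109 109 109 112 119 124 132 125 101  99  98  99  99  99 100
   99  99]
 [151 175 115 110 110 110 109 109 111 118 122 138 125 100  98  98  98  98
   98  99]
 [147 118  92 112 109 109 110 110 109 110 109 118 122 137 126 100  98  98
   98  98]]
```

The tips are visible at scene (199,126) and (207,129), just above the tongue tip at (198,131). So the fingers reach about 33 mm less far than I assumed and closed on air. I'll shift the grasp down by that amount.

```bash
cat >> h.py <<'E'
D=.033 # observed: physical finger ends lie this far behind the TCP
def lidpt(th,sl,r,n=.007): return H+sl*Y+r*(-np.cos(th)*X+np.sin(th)*Z)+n*(np.sin(th)*X+np.cos(th)*Z)
E
python3 - <<'E'
from h import *
E=lidpt(1.1,.0125,.166);print(E)
b=go(E+D*tool(25)[:,2],tool(25),grasp=False,pre=.045);go(E+D*tool(25)[:,2],tool(25),grasp=False,base=b)
E
```

```text
[ 0.6426 -0.0424  0.1891]
TCP [ 0.6375 -0.0429  0.2   ] off [  1.8   4.8 -12.4] dr [-0.02  1.03 -0.03]
TCP [ 0.6565 -0.0413  0.1592] off [ 0. -0. 45.] dr [0. 0. 0.]
```

Request:
apply_moves(commands=[{"grip":65,"offset":[0,1,-8],"dr":[0,0.2,0]},{"grip":65,"offset":[1,3,-12],"dr":[0,0.6,0]},{"grip":65,"offset":[2,5,-12],"dr":[0,1,0]},{"grip":65,"offset":[2,5,-12],"dr":[0,1,0]},{"grip":65,"offset":[2,5,-12],"dr":[0,1,0]},{"grip":65,"offset":[2,5,-12],"dr":[0,1,0]},{"grip":65,"offset":[2,5,-12],"dr":[0,1,0]},{"grip":65,"offset":[2,5,-12],"dr":[0,1,0]},{"grip":65,"offset":[2,5,-12],"dr":[0,1,0]},{"grip":65,"offset":[2,5,-12],"dr":[0,1,0]}])

```text
time_s: 14.77
tool_pos: [0.638, -0.0428, 0.1996]
tool_rot: [-0.01, 0.976, 0.04, 0.215]
wrist_force: [-1.0, -0.2, 0.3]
finger_gap: 0.0654
gripper_force: 0.0
```

```bash
python3 - <<'E'
from h import *
E=lidpt(1.1,.0125,.166);s=env.sense();print(s['tool_pos'],s['wrist_force'])
go(E+D*tool(25)[:,2],tool(25),grasp=False)
E
```

```text
[ 0.638  -0.0428  0.1996] [-0.9907 -0.2114  0.25  ]
TCP [ 0.6565 -0.0413  0.1592] off [-0.2  0.1 44.4] dr [-0.02  0.03 -0.03]
```

Request:
apply_moves(commands=[{"grip":65,"offset":[0,0,4],"dr":[0,0,0]},{"grip":65,"offset":[0,0,10],"dr":[0,0,0]},{"grip":65,"offset":[0,0,16],"dr":[0,0,0]},{"grip":65,"offset":[0,0,22],"dr":[0,0,0]},{"grip":65,"offset":[0,0,28],"dr":[0,0,0]},{"grip":65,"offset":[0,0,34],"dr":[0,0,0]},{"grip":65,"offset":[0,0,39],"dr":[0,0,0]},{"grip":65,"offset":[0,0,43],"dr":[0,0,0]},{"grip":65,"offset":[0,0,44],"dr":[0,0,0]},{"grip":65,"offset":[0,0,44],"dr":[0,0,0]}])

```text
time_s: 15.6
tool_pos: [0.6563, -0.0412, 0.1593]
tool_rot: [-0.01, 0.976, 0.04, 0.215]
wrist_force: [-0.3, 0.0, -0.6]
finger_gap: 0.065
gripper_force: 0.0
```

Request:
apply_moves(commands=[{"grip":20,"offset":[0,0,0],"dr":[0,0,0]},{"grip":20,"offset":[0,0,0],"dr":[0,0,0]},{"grip":20,"offset":[0,0,0],"dr":[0,0,0]},{"grip":20,"offset":[0,0,0],"dr":[0,0,0]},{"grip":20,"offset":[0,0,0],"dr":[0,0,0]},{"grip":20,"offset":[0,0,0],"dr":[0,0,0]},{"grip":20,"offset":[0,0,0],"dr":[0,0,0]},{"grip":20,"offset":[0,0,0],"dr":[0,0,0]},{"grip":20,"offset":[0,0,0],"dr":[0,0,0]},{"grip":20,"offset":[0,0,0],"dr":[0,0,0]}])

```text
time_s: 16.43
tool_pos: [0.6566, -0.0417, 0.1605]
tool_rot: [-0.01, 0.976, 0.04, 0.215]
wrist_force: [-3.4, -0.8, 5.9]
finger_gap: 0.0263
gripper_force: 59.7
```

```bash
python3 - <<'E'
from h import *
s=env.sense();print(s['tool_pos'],s['wrist_force'],s['torque'],s['qpos'])
g=s['tool_pos']-(D+.012)*tool(25)[:,2]-H;print(g@X,g@Y,g@Z)
E
```

```text
[ 0.6566 -0.0417  0.1605] [-3.3904 -0.7873  5.8575] [-0.0468  0.757  -0.0491] [ 0.8727  0.1497 -0.9035  1.8961  0.1231  0.7209 -1.5634]
-0.07408250730598463 0.012087967353286681 0.16324224676794696
```

```bash
cat >> h.py <<'E'
import io,contextlib
def arc(t0,t1,s0,s1,a0,a1,r=.178,d=.045,n=8,base=None):
    if base is None:
        s=env.sense();q=s['tool_rot'];base=(s['tool_pos'],Rn.from_quat([q[1],q[2],q[3],q[0]]).as_matrix())
    for k in np.linspace(1/n,1,n):
        R=tool(a0+(a1-a0)*k);p=lidpt(t0+(t1-t0)*k,s0+(s1-s0)*k,r)+d*R[:,2]
        print((base[1].T@(p-base[0])*1000).round(1),(Rn.from_matrix(base[1].T@R).as_rotvec(degrees=True)/5).round(2))
    return p,R
E
python3 - <<'E'
from h import *
b=arc(1.1,.8,.0121,.006,25,32,n=10);print();b=arc(.8,.5,.006,.0,32,35,n=10,base=b)
E
```

```text
[-5.8  0.6  1.2] [-0.01  0.16 -0.03]
[-10.6   1.2   1.4] [-0.01  0.3  -0.03]
[-15.3   1.9   1.8] [-0.01  0.44 -0.03]
[-20.1   2.5   2.3] [-0.01  0.58 -0.03]
[-24.9   3.1   2.9] [-0.01  0.72 -0.03]
[-29.6   3.7   3.8] [-0.01  0.86 -0.03]
[-34.3   4.3   4.7] [-0.01  1.   -0.03]
[-38.9   5.    5.9] [-0.01  1.14 -0.03]
[-43.6   5.6   7.1] [-0.01  1.28 -0.03]
[-48.2   6.2   8.6] [-0.01  1.42 -0.03]

[-5.   0.6  1. ] [ 0.    0.06 -0.  ]
[-10.    1.2   2.2] [-0.    0.12  0.  ]
[-14.9   1.8   3.5] [-0.    0.18  0.  ]
[-19.8   2.4   4.9] [ 0.    0.24 -0.  ]
[-24.7   3.    6.5] [-0.   0.3  0. ]
[-29.5   3.6   8.3] [0.   0.36 0.  ]
[-34.3   4.2  10.2] [-0.    0.42 -0.  ]
[-38.9   4.8  12.3] [0.   0.48 0.  ]
[-43.6   5.4  14.5] [ 0.    0.54 -0.  ]
[-48.1   6.   16.8] [0.  0.6 0. ]
```

Request:
apply_moves(commands=[{"grip":20,"offset":[-4,0.5,0],"dr":[0,0.15,0]},{"grip":20,"offset":[-9,1,0.3],"dr":[0,0.3,0]},{"grip":20,"offset":[-14,2,0.7],"dr":[0,0.45,0]},{"grip":20,"offset":[-19,2.5,1.2],"dr":[0,0.6,0]},{"grip":20,"offset":[-24,3,1.8],"dr":[0,0.7,0]},{"grip":20,"offset":[-29,4,2.6],"dr":[0,0.85,0]},{"grip":20,"offset":[-34,4.5,3.6],"dr":[0,1,0]},{"grip":20,"offset":[-39,5,4.8],"dr":[0,1.15,0]},{"grip":20,"offset":[-43.5,5.5,6],"dr":[0,1.3,0]},{"grip":20,"offset":[-48,6,7.5],"dr":[0,1.4,0]}])

```text
time_s: 17.27
tool_pos: [0.6181, -0.051, 0.135]
tool_rot: [-0.011, 0.96, 0.039, 0.277]
wrist_force: [-9.4, 1.8, 18.0]
finger_gap: 0.0266
gripper_force: 62.6
```

```bash
python3 - <<'E'
from h import *
s=env.sense();print(s['tool_pos'],s['wrist_force'],s['torque'],s['finger_gap'],s['qpos'])
b=arc(.8,.5,.006,.0,32,35,n=5)
E
```

```text
[ 0.6181 -0.051   0.135 ] [-9.3764  1.8236 18.0491] [ 0.5445 -0.1247  0.318 ] 0.02656786178189717 [ 1.0107 -0.0076 -0.9273  2.1201 -0.2027  0.4787 -1.2533]
[-12.2   1.3   3.8] [ 0.01  0.08 -0.02]
[-22.1   2.5   6.5] [ 0.01  0.2  -0.02]
[-31.8   3.7   9.9] [ 0.01  0.32 -0.02]
[-41.2   4.9  13.8] [ 0.01  0.44 -0.02]
[-50.4   6.1  18.3] [ 0.01  0.56 -0.02]
```

Request:
apply_moves(commands=[{"grip":20,"offset":[-2,0.5,-3],"dr":[0,0.05,0]},{"grip":20,"offset":[-4,1,-3],"dr":[0,0.1,0]},{"grip":20,"offset":[-8,1,-2.5],"dr":[0,0.1,0]},{"grip":20,"offset":[-12,1.5,-2],"dr":[0,0.15,0]},{"grip":20,"offset":[-16,2,-1],"dr":[0,0.2,0]},{"grip":20,"offset":[-20,2.5,0.5],"dr":[0,0.2,0]},{"grip":20,"offset":[-24,3,2],"dr":[0,0.25,0]},{"grip":20,"offset":[-27,3,3],"dr":[0,0.25,0]},{"grip":20,"offset":[-30,3.5,4],"dr":[0,0.3,0]},{"grip":20,"offset":[-32,4,5],"dr":[0,0.3,0]}])

```text
time_s: 18.1
tool_pos: [0.593, -0.0566, 0.1123]
tool_rot: [-0.012, 0.957, 0.039, 0.288]
wrist_force: [-3.4, 1.3, 9.0]
finger_gap: 0.0262
gripper_force: 72.4
```

```bash
python3 - <<'E'
from h import *
s=env.sense();print(s['tool_pos'],s['wrist_force'],s['torque'],s['finger_gap'],s['qpos'])
q=s['tool_rot'];R=Rn.from_quat([q[1],q[2],q[3],q[0]]).as_matrix();g=s['tool_pos']-.045*R[:,2]-H;print(g@X,g@Y,g@Z,np.hypot(g@X,g@Z))
b=arc(.6,.3,.003,.0,33.5,33.5,n=5)
E
```

```text
[ 0.593  -0.0566  0.1123] [-3.3688  1.2578  8.9861] [ 0.5777 -0.2251  0.1675] 0.026174488208602822 [ 1.0167 -0.0497 -0.8941  2.2131 -0.3763  0.4081 -1.0728]
-0.14450540733965017 0.002497855745063567 0.1118353962267194 0.18272648576379272
[-11.7   0.1   9.4] [-0.    0.   -0.02]
[-21.4   0.8  13.9] [-0.    0.   -0.02]
[-30.8   1.4  19. ] [-0.    0.   -0.02]
[-39.8   2.   24.7] [-0.    0.   -0.02]
[-48.6   2.6  30.9] [-0.    0.   -0.02]
```

```bash
python3 - <<'E'
from h import *
b=arc(.62,.4,.0025,.0,33.5,33.5,r=.1825,n=5);print();b=arc(.4,.18,.0,.0,33.5,33.5,r=.1825,n=5,base=b);print();b=arc(.18,.03,.0,.0,33.5,33.5,r=.1825,n=5,base=b)
E
```

```text
[-7.6  0.5  2.9] [-0.    0.   -0.02]
[-15.    1.    5.9] [-0.    0.   -0.02]
[-22.3   1.6   9.4] [-0.    0.   -0.02]
[-29.4   2.1  13.1] [-0.    0.   -0.02]
[-36.3   2.6  17.1] [-0.    0.   -0.02]

[-6.8  0.   4.3] [0. 0. 0.]
[-13.3   0.    9. ] [0. 0. 0.]
[-19.7   0.   13.9] [0. 0. 0.]
[-25.8   0.   19.1] [0. 0. 0.]
[-31.7   0.   24.5] [0. 0. 0.]

[-3.9 -0.   3.9] [0. 0. 0.]
[-7.7  0.   7.8] [0. 0. 0.]
[-11.3   0.   11.9] [0. 0. 0.]
[-14.8   0.   16.1] [0. 0. 0.]
[-18.2   0.   20.4] [0. 0. 0.]
```

Request:
apply_moves(commands=[{"grip":20,"offset":[-4,0.3,1],"dr":[0,0,0]},{"grip":20,"offset":[-8,0.5,2.5],"dr":[0,0,0]},{"grip":20,"offset":[-12,0.8,4.2],"dr":[0,0,0]},{"grip":20,"offset":[-16,1,6],"dr":[0,0,0]},{"grip":20,"offset":[-20,1.3,7.8],"dr":[0,0,0]},{"grip":20,"offset":[-24,1.6,9.8],"dr":[0,0,0]},{"grip":20,"offset":[-28,2,12],"dr":[0,0,0]},{"grip":20,"offset":[-31,2.2,13.8],"dr":[0,0,0]},{"grip":20,"offset":[-34,2.4,15.6],"dr":[0,0,0]},{"grip":20,"offset":[-36,2.6,17],"dr":[0,0,0]}])

```text
time_s: 18.93
tool_pos: [0.5701, -0.061, 0.0762]
tool_rot: [-0.013, 0.958, 0.039, 0.285]
wrist_force: [-13.8, 0.5, 11.8]
finger_gap: 0.0263
gripper_force: 74.6
```

```bash
cat >> h.py <<'E'
def st():
    s=env.sense();q=s['tool_rot'];R=Rn.from_quat([q[1],q[2],q[3],q[0]]).as_matrix();g=s['tool_pos']-.045*R[:,2]-H
    print(round(s['time_s'],2),s['tool_pos'],s['wrist_force'],s['torque'],s['finger_gap'],s['qpos']);print('g',g@X,g@Y,g@Z,np.hypot(g@X,g@Z),'th',np.arctan2(g@Z,-(g@X))-.039)
E
python3 - <<'E'
from h import *
st()
E
```

```text
18.93 [ 0.5701 -0.061   0.0762] [-13.8138   0.4778  11.8126] [0.1202 1.0205 0.1546] 0.02632148078504079 [ 1.0119 -0.0279 -0.8808  2.2871 -0.4321  0.3308 -0.9933]
g -0.16750564364371487 -2.6313942016561585e-05 0.07584353664059049 0.1838759981690046 th 0.3861650111522122
```

Request:
apply_moves(commands=[{"grip":20,"offset":[0,0,-1.5],"dr":[0,0,0]},{"grip":55,"offset":[0,0,-1.5],"dr":[0,0,0]},{"grip":55,"offset":[0,0,-1.5],"dr":[0,0,0]},{"grip":55,"offset":[0,0,-1.5],"dr":[0,0,0]},{"grip":55,"offset":[0,0,-1.5],"dr":[0,0,0]},{"grip":55,"offset":[0,0,-5],"dr":[0,0,0]},{"grip":55,"offset":[0,0,-14],"dr":[0,0,0]},{"grip":55,"offset":[0,0,-26],"dr":[0,0,0]},{"grip":55,"offset":[0,0,-40],"dr":[0,0,0]},{"grip":55,"offset":[0,0,-50],"dr":[0,0,0]}])

```text
time_s: 19.77
tool_pos: [0.5442, -0.063, 0.1203]
tool_rot: [-0.013, 0.957, 0.039, 0.287]
wrist_force: [0.6, 0.4, 0.2]
finger_gap: 0.0551
gripper_force: 0.0
```

```bash
python3 - <<'E'
from h import *
st()
R=tool(5);P=lidpt(.386,0,.178)+.045*R[:,2];b=go(P,R,grasp=False,pre=.05);go(P,R,grasp=False,base=b)
# lid corners by eye later: save pictures, compare tongue
a=env.capture('scene');b=env.capture('top');cv2.imwrite('pics/scene6.png',a[...,::-1]);cv2.imwrite('pics/top6.png',b[...,::-1])
for th in(.3,.386,.45):print(th,pix('scene',lidpt(th,0,.19,.014)),pix('scene',lidpt(th,.095,.16,.016)),pix('scene',lidpt(th,-.095,.16,.016)))
E
```

```text
19.77 [ 0.5442 -0.063   0.1203] [0.6024 0.4035 0.1524] [-0.0156  0.5581 -0.0174] 0.05513043006255153 [ 0.9932 -0.2043 -0.7835  2.2967 -0.6373  0.4974 -0.8197]
g -0.19363120307257775 0.00015787221913879477 0.11986801151428289 0.22773094429111318 th 0.5153115146383983
TCP [ 0.5503 -0.0627  0.1165] off [3.  0.2 6.6] dr [-0.02 -5.68 -0.02]
TCP [ 0.5546 -0.0624  0.0667] off [-0. -0. 50.] dr [0. 0. 0.]
0.3 [221.8604 148.0225] [237.8955 165.3198] [194.3665 142.9763]
0.386 [220.1326 144.6532] [236.448  162.5896] [192.6166 140.255 ]
0.45 [218.6334 142.3107] [235.19   160.7205] [191.1376 138.3755]
```

Request:
apply_moves(commands=[{"grip":55,"offset":[0,0,0],"dr":[0,-0.7,0]},{"grip":55,"offset":[1,0,2],"dr":[0,-1.7,0]},{"grip":55,"offset":[2,0,4],"dr":[0,-2.7,0]},{"grip":55,"offset":[3,0,6],"dr":[0,-3.7,0]},{"grip":55,"offset":[3,0,6.5],"dr":[0,-4.7,0]},{"grip":55,"offset":[3,0,6.5],"dr":[0,-5.4,0]},{"grip":55,"offset":[3,0,6.5],"dr":[0,-5.7,0]},{"grip":55,"offset":[3,0,6.5],"dr":[0,-5.7,0]},{"grip":55,"offset":[3,0,6.5],"dr":[0,-5.7,0]},{"grip":55,"offset":[3,0,6.5],"dr":[0,-5.7,0]}])

```text
time_s: 20.7
tool_pos: [0.5502, -0.0623, 0.115]
tool_rot: [-0.003, 0.998, 0.041, 0.043]
wrist_force: [-0.2, -0.2, -0.3]
finger_gap: 0.0551
gripper_force: 0.0
```

```bash
python3 - <<'E'
from h import *
st()
R=tool(5);P=lidpt(.386,0,.178)+.045*R[:,2];go(P,R,grasp=False)
E
```

```text
20.7 [ 0.5502 -0.0623  0.115 ] [-0.2434 -0.1569 -0.2957] [-0.0196  0.0666  0.0066] 0.0550935918763922 [ 0.9568  0.2782 -1.0368  1.841   0.2646  1.0835 -1.6565]
g -0.1666057952368842 0.0002998703144207818 0.12188086082925143 0.20642779668202135 th 0.5925896963668539
TCP [ 0.5546 -0.0624  0.0667] off [ 0.3  0.6 48.6] dr [-0.03  0.02 -0.01]
```

Request:
apply_moves(commands=[{"grip":55,"offset":[0,0.5,5],"dr":[0,0,0]},{"grip":55,"offset":[0,0.5,12],"dr":[0,0,0]},{"grip":55,"offset":[0,0.5,20],"dr":[0,0,0]},{"grip":55,"offset":[0,0.5,28],"dr":[0,0,0]},{"grip":55,"offset":[0,0.5,36],"dr":[0,0,0]},{"grip":55,"offset":[0,0.5,43],"dr":[0,0,0]},{"grip":55,"offset":[0,0.5,47],"dr":[0,0,0]},{"grip":55,"offset":[0,0.5,48.5],"dr":[0,0,0]},{"grip":55,"offset":[0,0.5,48.5],"dr":[0,0,0]},{"grip":55,"offset":[0,0.5,48.5],"dr":[0,0,0]}])

```text
time_s: 21.53
tool_pos: [0.5549, -0.0626, 0.0674]
tool_rot: [-0.003, 0.998, 0.041, 0.042]
wrist_force: [-0.4, -0.3, -0.1]
finger_gap: 0.0549
gripper_force: 0.0
```

Request:
apply_moves(commands=[{"grip":20,"offset":[0,0,0],"dr":[0,0,0]},{"grip":20,"offset":[0,0,0],"dr":[0,0,0]},{"grip":20,"offset":[0,0,0],"dr":[0,0,0]},{"grip":20,"offset":[0,0,0],"dr":[0,0,0]},{"grip":20,"offset":[0,0,0],"dr":[0,0,0]},{"grip":20,"offset":[0,0,0],"dr":[0,0,0]},{"grip":20,"offset":[0,0,0],"dr":[0,0,0]},{"grip":20,"offset":[0,0,0],"dr":[0,0,0]},{"grip":20,"offset":[0,0,0],"dr":[0,0,0]},{"grip":20,"offset":[0,0,0],"dr":[0,0,0]}])

```text
time_s: 22.37
tool_pos: [0.5547, -0.0627, 0.0673]
tool_rot: [-0.003, 0.998, 0.041, 0.042]
wrist_force: [-3.9, 0.8, 3.8]
finger_gap: 0.0269
gripper_force: 61.4
```

```bash
python3 - <<'E'
from h import *
st()
b=arc(.386,.2,.0,.0,5,5,r=.178,n=5);print();b=arc(.2,.05,.0,.0,5,5,r=.178,n=5,base=b)
E
```

```text
22.37 [ 0.5547 -0.0627  0.0673] [-3.8563  0.7955  3.7964] [ 0.1366  0.5802 -0.0868] 0.02688666050436805 [ 0.9036  0.3485 -0.9973  1.881   0.3409  1.0049 -1.7164]
g -0.16214673664351298 -0.0003920829301248249 0.07409276192005354 0.1782731095064045 th 0.3896175289649501
[-3.2 -0.3  6.4] [-0.03  0.03 -0.02]
[-6.1 -0.3 12.4] [-0.03  0.03 -0.02]
[-8.8 -0.2 18.4] [-0.03  0.03 -0.02]
[-11.2  -0.2  24.6] [-0.03  0.03 -0.02]
[-13.5  -0.2  30.8] [-0.03  0.03 -0.02]

[-1.6  0.   5.1] [0. 0. 0.]
[-3.1 -0.  10.2] [0. 0. 0.]
[-4.5  0.  15.4] [0. 0. 0.]
[-5.6  0.  20.6] [0. 0. 0.]
[-6.6  0.  25.9] [0. 0. 0.]
```

Request:
apply_moves(commands=[{"grip":20,"offset":[-2,0,2],"dr":[0,0,0]},{"grip":20,"offset":[-4,0,5],"dr":[0,0,0]},{"grip":20,"offset":[-5.5,0,8.5],"dr":[0,0,0]},{"grip":20,"offset":[-7,0,12],"dr":[0,0,0]},{"grip":20,"offset":[-8.5,0,15.5],"dr":[0,0,0]},{"grip":20,"offset":[-10,0,19],"dr":[0,0,0]},{"grip":20,"offset":[-11.5,0,22.5],"dr":[0,0,0]},{"grip":20,"offset":[-12.5,0,25.5],"dr":[0,0,0]},{"grip":20,"offset":[-13.5,0,28],"dr":[0,0,0]},{"grip":20,"offset":[-14.5,0,30],"dr":[0,0,0]}])

```text
time_s: 23.2
tool_pos: [0.5418, -0.0636, 0.0355]
tool_rot: [-0.003, 0.998, 0.041, 0.041]
wrist_force: [-6.5, 0.1, 6.8]
finger_gap: 0.0264
gripper_force: 62.1
```

```bash
python3 - <<'E'
from h import *
st()
b=arc(.2,.05,.0,.0,5,5,r=.178,n=5)
a=env.capture('scene');b=env.capture('top');cv2.imwrite('pics/scene7.png',a[...,::-1]);cv2.imwrite('pics/top7.png',b[...,::-1])
E
```

```text
23.2 [ 0.5418 -0.0636  0.0355] [-6.5117  0.0629  6.8466] [ 0.2303  0.7862 -0.0871] 0.026422753172351182 [ 0.8975  0.3658 -0.9808  1.9369  0.3688  0.9414 -1.7378]
g -0.17496257740318358 -0.00023315162925941036 0.04232012845003597 0.1800080463856895 th 0.19832280363895866
[ 0.5 -0.1  5.3] [-0.03  0.05 -0.02]
[-1.  -0.1 10.5] [-0.03  0.05 -0.02]
[-2.3 -0.1 15.7] [-0.03  0.05 -0.02]
[-3.5 -0.1 20.9] [-0.03  0.05 -0.02]
[-4.5 -0.1 26.1] [-0.03  0.05 -0.02]
```

Request:
apply_moves(commands=[{"grip":20,"offset":[-1.5,0,3],"dr":[0,0,0]},{"grip":20,"offset":[-2.5,0,6],"dr":[0,0,0]},{"grip":20,"offset":[-3,0,9],"dr":[0,0,0]},{"grip":20,"offset":[-4,0,12],"dr":[0,0,0]},{"grip":20,"offset":[-4.5,0,15],"dr":[0,0,0]},{"grip":20,"offset":[-5,0,17.5],"dr":[0,0,0]},{"grip":20,"offset":[-5.5,0,20],"dr":[0,0,0]},{"grip":20,"offset":[-6,0,22],"dr":[0,0,0]},{"grip":20,"offset":[-6,0,23],"dr":[0,0,0]},{"grip":20,"offset":[-6,0,24],"dr":[0,0,0]}])

```text
time_s: 24.13
tool_pos: [0.5364, -0.064, 0.0104]
tool_rot: [-0.003, 0.998, 0.041, 0.04]
wrist_force: [-10.4, 0.8, 5.8]
finger_gap: 0.0273
gripper_force: 62.6
```

```bash
python3 - <<'E'
from h import *
st()
a=env.capture('scene');b=env.capture('top');cv2.imwrite('pics/scene8.png',a[...,::-1]);cv2.imwrite('pics/top8.png',b[...,::-1])
E
```

```text
24.13 [ 0.5364 -0.064   0.0104] [-10.3864   0.7676   5.8131] [ 0.0872  1.6677 -0.0409] 0.02728575051270342 [ 0.8776  0.3932 -0.9581  1.9664  0.4035  0.898  -1.7651]
g -0.1802710634422637 -0.00017972933933739084 0.01730100739416901 0.18109936822489955 th 0.05667914450598569
```

Request:
apply_moves(commands=[{"grip":20,"offset":[-1,0,1],"dr":[0,0,0]},{"grip":20,"offset":[-1.5,0,2],"dr":[0,0,0]},{"grip":20,"offset":[-2,0,3],"dr":[0,0,0]},{"grip":20,"offset":[-2,0,4],"dr":[0,0,0]},{"grip":20,"offset":[-2.5,0,5],"dr":[0,0,0]},{"grip":20,"offset":[-2.5,0,6],"dr":[0,0,0]},{"grip":20,"offset":[-2.5,0,6.5],"dr":[0,0,0]},{"grip":20,"offset":[-2.5,0,7],"dr":[0,0,0]},{"grip":20,"offset":[-2.5,0,7.5],"dr":[0,0,0]},{"grip":20,"offset":[-2.5,0,8],"dr":[0,0,0]}])

```text
time_s: 25.07
tool_pos: [0.5355, -0.064, 0.0027]
tool_rot: [-0.003, 0.998, 0.041, 0.041]
wrist_force: [-7.3, 0.5, 6.1]
finger_gap: 0.0265
gripper_force: 62.6
```

```bash
python3 - <<'E'
from h import *
st()
E
```

```text
25.07 [ 0.5355 -0.064   0.0027] [-7.287   0.5289  6.0841] [ 0.1718  1.0127 -0.0191] 0.026493045060442078 [ 0.8714  0.4016 -0.9505  1.9757  0.4153  0.8816 -1.7742]
g -0.18128201759470078 -0.00017578973350257146 0.009535430942030458 0.18153262612118967 th 0.013551552333736588
```

Request:
apply_moves(commands=[{"grip":20,"offset":[-0.5,0,0.5],"dr":[0,0,0]},{"grip":20,"offset":[-1,0,1],"dr":[0,0,0]},{"grip":20,"offset":[-1,0,1],"dr":[0,0,0]},{"grip":20,"offset":[-1,0,1.5],"dr":[0,0,0]},{"grip":20,"offset":[-1,0,1.5],"dr":[0,0,0]},{"grip":20,"offset":[-1,0,2],"dr":[0,0,0]},{"grip":20,"offset":[-1,0,2],"dr":[0,0,0]},{"grip":20,"offset":[-1,0,2.5],"dr":[0,0,0]},{"grip":20,"offset":[-1,0,2.5],"dr":[0,0,0]},{"grip":20,"offset":[-1,0,2.5],"dr":[0,0,0]}])

```text
time_s: 25.9
tool_pos: [0.5353, -0.0641, 0.0004]
tool_rot: [-0.003, 0.998, 0.041, 0.041]
wrist_force: [-5.7, 0.1, 4.6]
finger_gap: 0.0267
gripper_force: 62.6
```

Request:
apply_moves(commands=[{"grip":20,"offset":[0,0,0.5],"dr":[0,0,0]},{"grip":20,"offset":[-0.3,0,1],"dr":[0,0,0]},{"grip":20,"offset":[-0.5,0,1],"dr":[0,0,0]},{"grip":20,"offset":[-0.5,0,1.5],"dr":[0,0,0]},{"grip":20,"offset":[-0.5,0,1.5],"dr":[0,0,0]},{"grip":20,"offset":[-0.5,0,2],"dr":[0,0,0]},{"grip":20,"offset":[-0.5,0,2],"dr":[0,0,0]},{"grip":20,"offset":[-0.5,0,2],"dr":[0,0,0]},{"grip":20,"offset":[-0.5,0,2],"dr":[0,0,0]},{"grip":20,"offset":[-0.5,0,2],"dr":[0,0,0]}])

```text
time_s: 26.73
tool_pos: [0.5352, -0.064, -0.0015]
tool_rot: [-0.003, 0.998, 0.041, 0.042]
wrist_force: [-5.7, 0.3, 3.7]
finger_gap: 0.0268
gripper_force: 62.6
```

Request:
apply_moves(commands=[{"grip":20,"offset":[0,0,0.5],"dr":[0,0,0]},{"grip":20,"offset":[0,0,1],"dr":[0,0,0]},{"grip":20,"offset":[0,0,1.5],"dr":[0,0,0]},{"grip":20,"offset":[0,0,2],"dr":[0,0,0]},{"grip":20,"offset":[0,0,2.5],"dr":[0,0,0]},{"grip":20,"offset":[0,0,3],"dr":[0,0,0]},{"grip":20,"offset":[0,0,3],"dr":[0,0,0]},{"grip":20,"offset":[0,0,3],"dr":[0,0,0]},{"grip":20,"offset":[0,0,3],"dr":[0,0,0]},{"grip":20,"offset":[0,0,3],"dr":[0,0,0]}])

```text
time_s: 27.57
tool_pos: [0.5349, -0.064, -0.0048]
tool_rot: [-0.003, 0.998, 0.041, 0.041]
wrist_force: [-7.8, 0.9, 4.2]
finger_gap: 0.0268
gripper_force: 62.6
```

Request:
apply_moves(commands=[{"grip":20,"offset":[0,0,0.5],"dr":[0,0,0]},{"grip":20,"offset":[0,0,1],"dr":[0,0,0]},{"grip":20,"offset":[0,0,1.5],"dr":[0,0,0]},{"grip":20,"offset":[0,0,2],"dr":[0,0,0]},{"grip":20,"offset":[0,0,2],"dr":[0,0,0]},{"grip":20,"offset":[0,0,2],"dr":[0,0,0]},{"grip":20,"offset":[0,0,2],"dr":[0,0,0]},{"grip":20,"offset":[0,0,2],"dr":[0,0,0]},{"grip":20,"offset":[0,0,2],"dr":[0,0,0]},{"grip":20,"offset":[0,0,2],"dr":[0,0,0]}])

```text
time_s: 28.4
tool_pos: [0.5348, -0.0641, -0.0069]
tool_rot: [-0.003, 0.998, 0.041, 0.041]
wrist_force: [-7.8, 1.5, 4.0]
finger_gap: 0.0266
gripper_force: 62.7
```

```bash
python3 - <<'E'
from h import *
st()
a=env.capture('scene');b=env.capture('top');cv2.imwrite('pics/scene9.png',a[...,::-1]);cv2.imwrite('pics/top9.png',b[...,::-1])
g=cv2.cvtColor(a,cv2.COLOR_RGB2GRAY)
for th in(0,.03,.06):print(th,'top FL',pix('scene',lidpt(th,.095,.16,.016)),'mating FL',pix('scene',lidpt(th,.095,.16,0)),'tip',pix('scene',lidpt(th,0,.19,.014)))
print(g[155:200,232:250:1][::2])
E
```

```text
28.4 [ 0.5348 -0.0641 -0.0069] [-7.7694  1.5289  4.0486] [ 0.1437  1.1162 -0.0005] 0.026583515802452714 [ 0.8608  0.4147 -0.9394  1.9838  0.4313  0.865  -1.7868]
g -0.1819692745841312 -0.0001488500210114715 -3.86871000424005e-05 0.18196927869661583 th -0.03921260237228473
0 top FL [240.7708 176.4631] mating FL [240.8159 180.7132] tip [225.3385 161.3671]
0.03 top FL [240.6336 175.2542] mating FL [240.7865 179.4566] tip [225.1661 159.9426]
0.06 top FL [240.4634 174.0635] mating FL [240.7249 178.215 ] tip [224.9554 158.535 ]
[[ 27  30  28  28  25  22  23  22  25  36  50  53  50  46  44  33  20  19]
 [ 28  28  28  24  24  25  29  21  20  22  26  38  50  53  52  53  54  48]
 [ 29  26  24  26  27  29  46  48  46  30  21  23  26  37  50  54  54  52]
 [ 27  31  29  45  48  51  53  53  54  53  48  30  20  28  49  53  55  79]
 [ 34  49  52  52  52  54  51  53  52  53  53  54  52  53  52  76  91  94]
 [ 41  50  52  52  53  53  53  52  54  53  52  53  52  53  78  93  94  92]
 [ 43  50  53  53  53  54  54  53  53  54  54  53  78  92  94  94  93  92]
 [ 49  54  53  53  53  54  53  53  54  54  53  
[... 453 characters left out ...]
101 101 102 102 102 102]
 [123  94  69  63  63  63  60  59  58  58  86  99 100 101 100 100 100  99]
 [ 59  59  62  61  62  63  62  59  58  58  86  98  99  99  99 100  99  99]
 [ 62  59  58  58  61  62  63  64  62  59  86  97  99  99  99  99 100  99]
 [ 63  62  59  59  62  62  62  63  63  62  79  96  99  98  98  99  99  99]
 [ 63  63  63  61  63  62  63  62  62  79  93  98  98  99  99  99  99  99]
 [113 111  91  68  63  62  79  86  97  99  99  99  99  99  99 100  99  99]
 [116 119 109  91  84  96  98  98 100  98  98  99  99  99  99  99  99 100]
 [ 88  65  49  47  80  97 100 100  99  99 100 100  99  99  99 101 100 100]
 [ 46  47  45  44  81  97 100 100 100 100  99  99 100 100  99 100 100  99]]
```

Request:
apply_moves(commands=[{"grip":20,"offset":[0,0,0.5],"dr":[0,0,0]},{"grip":20,"offset":[0,0,1],"dr":[0,0,0]},{"grip":20,"offset":[0,0,1.5],"dr":[0,0,0]},{"grip":20,"offset":[0,0,2],"dr":[0,0,0]},{"grip":20,"offset":[0,0,2.5],"dr":[0,0,0]},{"grip":20,"offset":[0,0,3],"dr":[0,0,0]},{"grip":20,"offset":[0,0,3],"dr":[0,0,0]},{"grip":20,"offset":[0,0,3],"dr":[0,0,0]},{"grip":20,"offset":[0,0,3],"dr":[0,0,0]},{"grip":20,"offset":[0,0,3],"dr":[0,0,0]}])

```text
time_s: 29.33
tool_pos: [0.5347, -0.0641, -0.0097]
tool_rot: [-0.003, 0.998, 0.041, 0.041]
wrist_force: [-11.6, 0.4, 9.5]
finger_gap: 0.0263
gripper_force: 63.5
```

```bash
python3 - <<'E'
from h import *
st()
a=env.capture('scene');cv2.imwrite('pics/scene10.png',a[...,::-1])
# row of lid top-face/side boundary along columns, successive frames
for k in(7,8,9,10):
    g=cv2.cvtColor(cv2.imread(f'pics/scene{k}.png'),6).astype(float)
    o=[]
    for c in range(212,240,4):
        v=cv2.GaussianBlur(g,(1,3),0)[150:215,c];i=np.argmin(np.diff(v));o.append(150+i)
    print(k,o)
    for y,x in((170,238),): pass
E
```

```text
29.33 [ 0.5347 -0.0641 -0.0097] [-11.5507   0.4315   9.4781] [ 0.175   1.7199 -0.0016] 0.02634662071239153 [ 0.8567  0.4191 -0.9357  1.9853  0.4367  0.8612 -1.7913]
g -0.18199577443761827 -0.00015849919219719887 -0.002844816327573836 0.18201800705723062 th -0.054629948959898776
7 [np.int64(199), np.int64(197), np.int64(194), np.int64(192), np.int64(178), np.int64(174), np.int64(171)]
8 [np.int64(194), np.int64(191), np.int64(189), np.int64(192), np.int64(182), np.int64(179), np.int64(177)]
9 [np.int64(195), np.int64(193), np.int64(175), np.int64(173), np.int64(175), np.int64(183), np.int64(180)]
10 [np.int64(195), np.int64(193), np.int64(175), np.int64(188), np.int64(175), np.int64(183), np.int64(180)]
```

Request:
apply_moves(commands=[{"grip":20,"offset":[0,0,0.5],"dr":[0,0,0]},{"grip":20,"offset":[0,0,1],"dr":[0,0,0]},{"grip":20,"offset":[0,0,1],"dr":[0,0,0]},{"grip":20,"offset":[0,0,1.5],"dr":[0,0,0]},{"grip":20,"offset":[0,0,1.5],"dr":[0,0,0]},{"grip":20,"offset":[0,0,2],"dr":[0,0,0]},{"grip":20,"offset":[0,0,2],"dr":[0,0,0]},{"grip":20,"offset":[0,0,2],"dr":[0,0,0]},{"grip":20,"offset":[0,0,2],"dr":[0,0,0]},{"grip":20,"offset":[0,0,2],"dr":[0,0,0]}])

```text
time_s: 30.22
tool_pos: [0.5347, -0.0642, -0.0115]
tool_rot: [-0.003, 0.998, 0.041, 0.04]
wrist_force: [-13.3, 0.8, 15.3]
finger_gap: 0.0268
gripper_force: 64.3
```

```bash
python3 - <<'E'
from h import *
st()
a=env.capture('scene');cv2.imwrite('pics/scene11.png',a[...,::-1])
G={k:cv2.cvtColor(cv2.imread(f'pics/scene{k}.png'),6).astype(np.float32) for k in(8,9,10,11)}
sl=np.s_[165:200,225:242]
for i,j in((8,9),(9,10),(10,11)):print(i,j,np.abs(G[i][sl]-G[j][sl]).mean(),cv2.phaseCorrelate(G[i][sl].copy(),G[j][sl].copy()))
E
```

```text
30.22 [ 0.5347 -0.0642 -0.0115] [-13.2699   0.8388  15.3381] [ 0.0873  2.151  -0.0153] 0.026776211354404434 [ 0.8539  0.4219 -0.9331  1.9862  0.4403  0.8589 -1.7942]
g -0.18199334578362802 -0.00021572744636154926 -0.004607753081964802 0.18205166656195035 th -0.06431284259973663
8 9 24.815126 ((0.2824937858007299, 0.3693974908196118), 0.5232406516134003)
9 10 3.5798318 ((0.0012670831169199204, 0.05897578982735041), 1.041362656487359)
10 11 2.7193277 ((-0.06799680307540612, 0.03748346871950403), 0.9945698730003687)
```

Request:
apply_moves(commands=[{"grip":20,"offset":[-0.5,0,0.5],"dr":[0,0,0]},{"grip":20,"offset":[-0.5,0,1],"dr":[0,0,0]},{"grip":20,"offset":[-0.5,0,1.5],"dr":[0,0,0]},{"grip":20,"offset":[-0.5,0,2],"dr":[0,0,0]},{"grip":20,"offset":[-0.5,0,2.5],"dr":[0,0,0]},{"grip":20,"offset":[-0.5,0,3],"dr":[0,0,0]},{"grip":20,"offset":[-0.5,0,3],"dr":[0,0,0]},{"grip":20,"offset":[-0.5,0,3],"dr":[0,0,0]},{"grip":20,"offset":[-0.5,0,3],"dr":[0,0,0]},{"grip":20,"offset":[-0.5,0,3],"dr":[0,0,0]}])

```text
time_s: 31.1
tool_pos: [0.5349, -0.0643, -0.014]
tool_rot: [-0.002, 0.998, 0.041, 0.041]
wrist_force: [-15.9, 0.6, 20.6]
finger_gap: 0.0267
gripper_force: 65.5
```

Request:
apply_moves(commands=[{"grip":20,"offset":[0,0,-2],"dr":[0,0,0]},{"grip":50,"offset":[0,0,-3],"dr":[0,0,0]},{"grip":50,"offset":[0,0,-3],"dr":[0,0,0]},{"grip":50,"offset":[0,0,-3],"dr":[0,0,0]},{"grip":50,"offset":[0,0,-3],"dr":[0,0,0]},{"grip":50,"offset":[0,0,-5],"dr":[0,0,0]},{"grip":50,"offset":[0,0,-12],"dr":[0,0,0]},{"grip":50,"offset":[0,0,-25],"dr":[0,0,0]},{"grip":50,"offset":[0,0,-40],"dr":[0,0,0]},{"grip":50,"offset":[0,0,-60],"dr":[0,0,0]}])

```text
time_s: 31.93
tool_pos: [0.5311, -0.0642, 0.0466]
tool_rot: [-0.003, 0.998, 0.041, 0.042]
wrist_force: [0.1, -0.1, 0.8]
finger_gap: 0.0502
gripper_force: 0.0
```

Request:
apply_moves(commands=[{"grip":50,"offset":[-15,0,-20],"dr":[0,0,0]},{"grip":20,"offset":[-30,10,-40],"dr":[0,0,0]},{"grip":5,"offset":[-40,30,-60],"dr":[0,0,0]},{"grip":5,"offset":[-40,60,-80],"dr":[0,0,0]},{"grip":5,"offset":[-40,90,-90],"dr":[0,0,0]},{"grip":5,"offset":[-40,120,-90],"dr":[0,0,0]},{"grip":5,"offset":[-40,150,-90],"dr":[0,0,0]},{"grip":5,"offset":[-40,170,-90],"dr":[0,0,0]},{"grip":5,"offset":[-40,180,-90],"dr":[0,0,0]},{"grip":5,"offset":[-40,180,-90],"dr":[0,0,0]}])

```text
time_s: 32.77
tool_pos: [0.499, -0.2496, 0.1317]
tool_rot: [-0.003, 0.998, 0.04, 0.043]
wrist_force: [0.0, -0.2, 0.2]
finger_gap: 0.0051
gripper_force: 0.0
```

```bash
python3 - <<'E'
from h import *
st()
ims={}
for n in('scene','top'):
    acc=sum(env.capture(n).astype(np.float32) for _ in range(4))/4;ims[n]=acc[...,::-1].astype('u1').copy();cv2.imwrite(f'pics/{n}12.png',ims[n])
a=cv2.resize(ims['scene'][140:215,155:255],(800,600),interpolation=2)
b=cv2.resize(ims['top'][140:222,275:370],(695,600),interpolation=2)
c=np.hstack([a,b]);c=cv2.convertScaleAbs(cv2.resize(c,(800,321)),alpha=1.5)
full=np.zeros((600,800,3),'u1')
full[:300,:400]=cv2.convertScaleAbs(cv2.resize(ims['scene'][140:215,155:255],(400,300),interpolation=2),alpha=1.4)
full[:300,400:]=cv2.convertScaleAbs(cv2.resize(ims['top'][145:220,272:372],(400,300),interpolation=2),alpha=1.4)
full[300:,:400]=cv2.convertScaleAbs(cv2.resize(ims['scene'][165:207,200:256],(400,300),interpolation=2),alpha=1.6)
full[300:,400:]=cv2.convertScaleAbs(cv2.resize(ims['top'][180:219,296:348],(400,300),interpolation=2),alpha=1.4)
cv2.imwrite('pics/last.png',full)
E
```

```text
32.77 [ 0.499  -0.2496  0.1317] [ 0.0418 -0.2217  0.2163] [-0.0392  0.0748  0.0006] 0.00511804646243217 [ 1.2736  0.262  -0.9746  1.8026  0.1999  1.1188 -1.2485]
g -0.23330430491773985 -0.18201616299892723 0.13851790441217368 0.27132657174683394 th 0.4967905545600794
```

View pics/last.png

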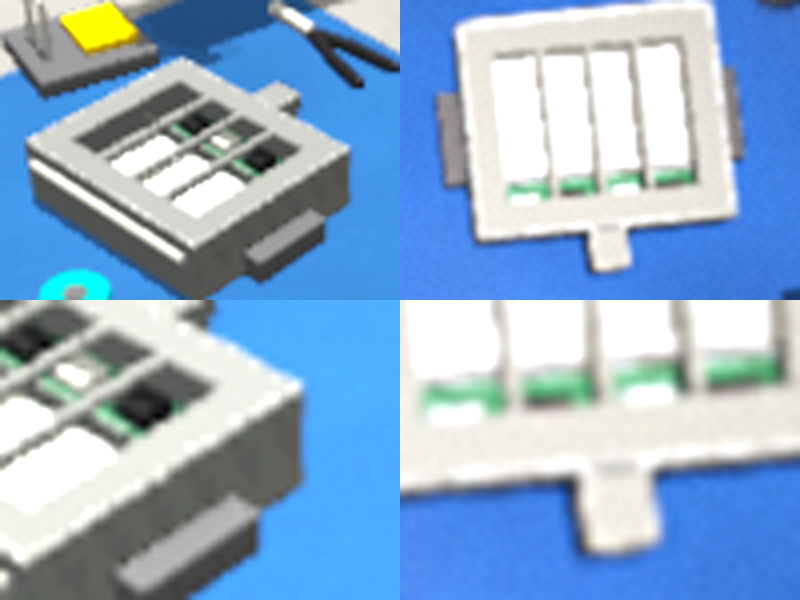

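The case is shut, with no seam gap at scene corner (233,172), and the tongue covers the lug. Next I'll check numerically that the ends line up.

```bash
python3 - <<'E'
from h import *
from scipy.ndimage import map_coordinates
def edge(n,xs,y0,y1,z,chan,img=12):
    im=cv2.imread(f'pics/{n}{img}.png').astype(float);v=im[...,0]-im[...,2] if chan=='blue' else im[...,1]
    ys=np.arange(y0,y1,.0005);o=[]
    for x in xs:
        p=np.array([pix(n,FM+x*X+y*Y+z*Z) for y in ys]);s=map_coordinates(v,[p[:,1],p[:,0]],order=1)
        lo,hi=np.percentile(s,8),np.percentile(s,92);m=s>(lo+hi)/2;i=np.nonzero(np.diff(m.astype(int)))[0]
        o.append(ys[i[0]] if len(i)else np.nan)
    return np.round(np.median(o)*1e3,2),np.round(np.nanstd(o)*1e3,2)
A=np.arange(.012,.035,.003);B=np.arange(.125,.152,.003);J=np.arange(.07,.09,.003)
for nm,x in(('front',A),('rear',B)):
    print(nm,'lid right top z.054',edge('top',x,-.112,-.08,.054,'blue'),'lid left top/side',edge('top',x,.082,.108,.054,'g'),'left base z0',edge('top',x,.083,.115,0,'blue'))
    print('   scene lid left top edge',edge('scene',x,.083,.107,.054,'g'),'base',edge('scene',x,.083,.112,0,'blue'))
print('jaw right z.022',edge('top',J,-.125,-.103,.022,'blue'),'jaw left z0',edge('top',J,.104,.128,0,'blue'))
# shut? front edge of lid top, and tongue sides
im=cv2.imread('pics/top12.png').astype(float);v=im[...,0]-im[...,2]
for x in(-.012,-.018,-.022):
    ys=np.arange(-.03,.03,.0005)
    for k,img,z in((12,im,.052),(0,cv2.imread('pics/top0.png').astype(float),.038)):
        w=img[...,0]-img[...,2];p=np.array([pix('top',FM+x*X+y*Y+z*Z) for y in ys]);s=map_coordinates(w,[p[:,1],p[:,0]],order=1);m=s<(s.min()+s.max())/2;print(x,k,ys[m][[0,-1]].round(4),ys[m].mean().round(5))
E
```

```text
front lid right top z.054 (np.float64(-96.0), np.float64(0.17)) lid left top/side (np.float64(94.75), np.float64(0.25)) left base z0 (np.float64(94.0), np.float64(0.35))
   scene lid left top edge (np.float64(99.0), np.float64(0.53)) base (np.float64(97.25), np.float64(2.41))Traceback (most recent call last):
  File "<stdin>", line 13, in <module>
  File "<stdin>", line 7, in edge
  File "h.py", line 11, in pix
    c=env.calibration(n);v=c['intrinsics']@(c['R']@np.asarray(X)+c['t']);return v[:2]/v[2]
ValueError: time passes only in moves, steps and waits
```

```bash
python3 - <<'E'
from h import *
from scipy.ndimage import map_coordinates
C={n:env.calibration(n) for n in('top','scene')}
def pj(n,P):
    c=C[n];v=(P@c['R'].T+c['t'])@c['intrinsics'].T;return v[:,:2]/v[:,2:]
def prof(n,k,P,blue=True):
    im=cv2.imread(f'pics/{n}{k}.png').astype(float);v=im[...,0]-im[...,2] if blue else im[...,1]
    p=pj(n,P);return map_coordinates(v,[p[:,1],p[:,0]],order=1)
def edge(n,xs,y0,y1,z,blue=True,k=12):
    ys=np.arange(y0,y1,.0005);o=[]
    for x in xs:
        s=prof(n,k,FM+x*X+ys[:,None]*Y+z*Z,blue);m=s>(s.min()+s.max())/2;i=np.nonzero(np.diff(m.astype(int)))[0];o.append(ys[i[0]])
    return np.round(np.median(o)*1e3,2),np.round(np.std(o)*1e3,2)
J=np.arange(.075,.09,.003)
print('jaw right z.022',edge('top',J,-.13,-.103,.022),'jaw left z0',edge('top',J,.104,.13,0))
B=np.arange(.135,.152,.003)
print('rear lid right',edge('top',B,-.112,-.08,.054),'left base',edge('top',B,.08,.108,0))
ys=np.arange(-.03,.03,.0005)
for k,z in((12,.052),(0,.038)):
    print(k,[ (lambda m:(ys[m][[0,-1]].round(4),ys[m].mean().round(5)))((lambda s:s<(s.min()+s.max())/2)(prof('top',k,FM+x*X+ys[:,None]*Y+z*Z))) for x in(-.012,-.016,-.02)])
# height of lid front corner: scene boundary top-face/side at front part, fitted along vertical
zs=np.arange(.035,.075,.0005)
for yy in(.095,.0975): print('z of top edge',[ (lambda s:zs[np.argmax(np.abs(np.diff(cv2.GaussianBlur(s.reshape(-1,1),(1,9),2).ravel())))])(prof('scene',12,FM+x*X+yy*Y+zs[:,None]*Z,False)) for x in(.006,.012,.02,.03,.14,.15)])
E
```

```text
jaw right z.022 (np.float64(-113.5), np.float64(0.0)) jaw left z0 (np.float64(112.0), np.float64(0.32))
rear lid right (np.float64(-96.5), np.float64(0.24)) left base (np.float64(93.75), np.float64(0.25))
12 [(array([-0.014,  0.018]), np.float64(0.002)), (array([-0.014,  0.018]), np.float64(0.002)), (array([-0.0145,  0.0175]), np.float64(0.0015))]
0 [(array([-0.0095,  0.011 ]), np.float64(0.00075)), (array([-0.0095,  0.0115]), np.float64(0.001)), (array([-0.009,  0.012]), np.float64(0.0015))]
z of top edge [np.float64(0.049500000000000016), np.float64(0.049000000000000016), np.float64(0.049500000000000016), np.float64(0.05100000000000002), np.float64(0.049000000000000016), np.float64(0.05100000000000002)]
z of top edge [np.float64(0.05100000000000002), np.float64(0.05050000000000002), np.float64(0.05100000000000002), np.float64(0.05250000000000002), np.float64(0.05300000000000002), np.float64(0.05250000000000002)]
```

Ends agree to within about 1 mm. I'll press with closed fingertips on the front frame, then on the rear frame, to compare heights and make sure it is fully seated.

```bash
python3 - <<'E'
from h import *
b=go(FM+.0125*X+.054*Z,tool(0),grasp=False,pre=.012)
s=env.sense()['tool_pos'];print(s)
E
```

```text
TCP [ 0.5655 -0.0615  0.066 ] off [  75.6 -179.2   72.7] dr [-0.02 -0.97 -0.  ]
[ 0.4992 -0.247   0.1317]
```

Request:
apply_moves(commands=[{"grip":5,"offset":[8,-20,0],"dr":[0,-0.1,0]},{"grip":5,"offset":[20,-50,5],"dr":[0,-0.3,0]},{"grip":5,"offset":[35,-85,15],"dr":[0,-0.5,0]},{"grip":5,"offset":[48,-115,28],"dr":[0,-0.7,0]},{"grip":5,"offset":[60,-145,42],"dr":[0,-0.9,0]},{"grip":5,"offset":[70,-168,56],"dr":[0,-1,0]},{"grip":5,"offset":[75,-179,66],"dr":[0,-1,0]},{"grip":5,"offset":[75.5,-179,72],"dr":[0,-1,0]},{"grip":5,"offset":[75.5,-179,80],"dr":[0,-1,0]},{"grip":5,"offset":[75.5,-179,88],"dr":[0,-1,0]}])

```text
time_s: 34.0
tool_pos: [0.5667, -0.0638, 0.0503]
tool_rot: [-0.001, 0.999, 0.041, -0.001]
wrist_force: [0.6, -0.9, -0.3]
finger_gap: 0.0051
gripper_force: 0.0
```

Request:
apply_moves(commands=[{"grip":5,"offset":[0,0,5],"dr":[0,0,0]},{"grip":5,"offset":[0,0,10],"dr":[0,0,0]},{"grip":5,"offset":[0,0,13],"dr":[0,0,0]},{"grip":5,"offset":[0,0,16],"dr":[0,0,0]},{"grip":5,"offset":[0,0,18],"dr":[0,0,0]},{"grip":5,"offset":[0,0,20],"dr":[0,0,0]},{"grip":5,"offset":[0,0,22],"dr":[0,0,0]},{"grip":5,"offset":[0,0,23],"dr":[0,0,0]},{"grip":5,"offset":[0,0,24],"dr":[0,0,0]},{"grip":5,"offset":[0,0,24],"dr":[0,0,0]}])

```text
time_s: 34.83
tool_pos: [0.5666, -0.0626, 0.0266]
tool_rot: [-0.001, 0.999, 0.041, -0.001]
wrist_force: [0.2, -0.7, -0.7]
finger_gap: 0.0046
gripper_force: 0.0
```

Request:
apply_moves(commands=[{"grip":5,"offset":[0,0,1],"dr":[0,0,0]},{"grip":5,"offset":[0,0,2],"dr":[0,0,0]},{"grip":5,"offset":[0,0,3],"dr":[0,0,0]},{"grip":5,"offset":[0,0,4],"dr":[0,0,0]},{"grip":5,"offset":[0,0,5],"dr":[0,0,0]},{"grip":5,"offset":[0,0,6],"dr":[0,0,0]},{"grip":5,"offset":[0,0,7],"dr":[0,0,0]},{"grip":5,"offset":[0,0,8],"dr":[0,0,0]},{"grip":5,"offset":[0,0,8],"dr":[0,0,0]},{"grip":5,"offset":[0,0,8],"dr":[0,0,0]}])

```text
time_s: 35.67
tool_pos: [0.5666, -0.0626, 0.0186]
tool_rot: [-0.001, 0.999, 0.041, -0.001]
wrist_force: [0.3, -0.2, 0.5]
finger_gap: 0.005
gripper_force: 0.0
```

Request:
apply_moves(commands=[{"grip":5,"offset":[0,0,1],"dr":[0,0,0]},{"grip":5,"offset":[0,0,2],"dr":[0,0,0]},{"grip":5,"offset":[0,0,3],"dr":[0,0,0]},{"grip":5,"offset":[0,0,4],"dr":[0,0,0]},{"grip":5,"offset":[0,0,5],"dr":[0,0,0]},{"grip":5,"offset":[0,0,5.5],"dr":[0,0,0]},{"grip":5,"offset":[0,0,6],"dr":[0,0,0]},{"grip":5,"offset":[0,0,6],"dr":[0,0,0]},{"grip":5,"offset":[0,0,6],"dr":[0,0,0]},{"grip":5,"offset":[0,0,6],"dr":[0,0,0]}])

```text
time_s: 36.5
tool_pos: [0.5666, -0.0627, 0.0139]
tool_rot: [-0.001, 0.999, 0.041, -0.001]
wrist_force: [-7.2, -0.9, 17.2]
finger_gap: 0.0052
gripper_force: 8.3
```

Request:
apply_moves(commands=[{"grip":5,"offset":[0,0,0.4],"dr":[0,0,0]},{"grip":5,"offset":[0,0,0.8],"dr":[0,0,0]},{"grip":5,"offset":[0,0,0.8],"dr":[0,0,0]},{"grip":5,"offset":[0,0,0.8],"dr":[0,0,0]},{"grip":5,"offset":[0,0,0.8],"dr":[0,0,0]},{"grip":5,"offset":[0,0,0.8],"dr":[0,0,0]},{"grip":5,"offset":[0,0,0.8],"dr":[0,0,0]},{"grip":5,"offset":[0,0,0.8],"dr":[0,0,0]},{"grip":5,"offset":[0,0,0.8],"dr":[0,0,0]},{"grip":5,"offset":[0,0,0.8],"dr":[0,0,0]}])

```text
time_s: 37.33
tool_pos: [0.5666, -0.0627, 0.0134]
tool_rot: [-0.0, 0.999, 0.041, -0.001]
wrist_force: [-8.1, -0.3, 19.1]
finger_gap: 0.0049
gripper_force: 9.7
```

Request:
apply_moves(commands=[{"grip":5,"offset":[0,0,-3],"dr":[0,0,0]},{"grip":5,"offset":[0,0,-10],"dr":[0,0,0]},{"grip":5,"offset":[10,0,-12],"dr":[0,0,0]},{"grip":5,"offset":[35,0,-12],"dr":[0,0,0]},{"grip":5,"offset":[65,0,-12],"dr":[0,0,0]},{"grip":5,"offset":[95,0,-12],"dr":[0,0,0]},{"grip":5,"offset":[120,0,-12],"dr":[0,0,0]},{"grip":5,"offset":[135,0,-12],"dr":[0,0,0]},{"grip":5,"offset":[135,0,-12],"dr":[0,0,0]},{"grip":5,"offset":[135,0,-9],"dr":[0,0,0]}])

```text
time_s: 38.17
tool_pos: [0.7017, -0.0508, 0.0206]
tool_rot: [-0.002, 0.999, 0.041, -0.001]
wrist_force: [0.2, -0.3, -1.0]
finger_gap: 0.0051
gripper_force: 0.0
```

Request:
apply_moves(commands=[{"grip":5,"offset":[0,0,1.5],"dr":[0,0,0]},{"grip":5,"offset":[0,0,3],"dr":[0,0,0]},{"grip":5,"offset":[0,0,4.5],"dr":[0,0,0]},{"grip":5,"offset":[0,0,6],"dr":[0,0,0]},{"grip":5,"offset":[0,0,7],"dr":[0,0,0]},{"grip":5,"offset":[0,0,7.5],"dr":[0,0,0]},{"grip":5,"offset":[0,0,8],"dr":[0,0,0]},{"grip":5,"offset":[0,0,8],"dr":[0,0,0]},{"grip":5,"offset":[0,0,8],"dr":[0,0,0]},{"grip":5,"offset":[0,0,8],"dr":[0,0,0]}])

```text
time_s: 39.0
tool_pos: [0.7006, -0.0518, 0.0171]
tool_rot: [-0.0, 0.999, 0.041, -0.001]
wrist_force: [-16.2, -0.8, 32.1]
finger_gap: 0.0049
gripper_force: 16.5
```

Request:
apply_moves(commands=[{"grip":5,"offset":[0,0,-6],"dr":[0,0,0]},{"grip":5,"offset":[0,0,-20],"dr":[0,0,0]},{"grip":5,"offset":[0,0,-45],"dr":[0,0,0]},{"grip":5,"offset":[0,0,-75],"dr":[0,0,0]},{"grip":5,"offset":[-25,10,-100],"dr":[0,0,0]},{"grip":5,"offset":[-55,35,-110],"dr":[0,0,0]},{"grip":5,"offset":[-85,65,-110],"dr":[0,0,0]},{"grip":5,"offset":[-115,95,-110],"dr":[0,0,0]},{"grip":5,"offset":[-140,125,-110],"dr":[0,0,0]},{"grip":5,"offset":[-160,150,-110],"dr":[0,0,0]}])

```text
time_s: 39.83
tool_pos: [0.5516, -0.2175, 0.123]
tool_rot: [-0.0, 0.999, 0.04, -0.002]
wrist_force: [0.3, -1.4, 0.1]
finger_gap: 0.0047
gripper_force: 0.0
```

Request:
apply_moves(commands=[{"grip":5,"offset":[-20,20,0],"dr":[0,0,0]},{"grip":5,"offset":[-35,40,0],"dr":[0,0,0]},{"grip":5,"offset":[-40,50,0],"dr":[0,0,0]},{"grip":5,"offset":[-40,50,0],"dr":[0,0,0]},{"grip":5,"offset":[-40,50,0],"dr":[0,0,0]},{"grip":5,"offset":[-40,50,0],"dr":[0,0,0]},{"grip":5,"offset":[-40,50,0],"dr":[0,0,0]},{"grip":5,"offset":[-40,50,0],"dr":[0,0,0]},{"grip":5,"offset":[-40,50,0],"dr":[0,0,0]},{"grip":5,"offset":[-40,50,0],"dr":[0,0,0]}])

```text
time_s: 40.67
tool_pos: [0.519, -0.2668, 0.1225]
tool_rot: [-0.001, 0.999, 0.042, -0.001]
wrist_force: [0.0, 0.2, -0.4]
finger_gap: 0.0055
gripper_force: 0.0
```

```bash
python3 - <<'E'
from h import *
st()
for n,r in(('scene',np.s_[165:207,180:250]),('top',np.s_[145:222,285:352])):
    a=sum(env.capture(n).astype(np.float32) for _ in range(4))/4;a=np.ascontiguousarray(a[...,::-1]);cv2.imwrite(f'pics/{n}13.png',a)
    o=cv2.imread(f'pics/{n}12.png').astype(np.float32);g=lambda i:np.ascontiguousarray(i.mean(2)[r]).astype(np.float32)
    print(n,np.abs(g(a)-g(o)).mean(),np.abs(g(a)-g(o)).max(),cv2.phaseCorrelate(g(o),g(a)))
    if n=='scene':
        t=np.s_[215:255,275:335];print('spool moved?',np.abs(a.mean(2)[t]-o.mean(2)[t]).max())
    # bystanders: pixels changed since the start
    z=cv2.imread(f'pics/{n}0.png').astype(np.float32);d=(np.abs(cv2.GaussianBlur(a,(5,5),0)-cv2.GaussianBlur(z,(5,5),0)).max(2)>25).astype('u1')
    k,l,s,c=cv2.connectedComponentsWithStats(d);print([s[i].tolist() for i in range(1,k) if s[i][4]>12])
E
```

```text
40.67 [ 0.519  -0.2668  0.1225] [ 0.0006  0.1737 -0.4073] [-0.0098  0.0142 -0.021 ] 0.005479642197584859 [ 1.1504  0.3961 -0.9306  1.6837  0.3322  1.2342 -1.3428]
g -0.2108985047188384 -0.2008095649235181 0.12952596611685094 0.24749778825505797 th 0.5117681174081968
scene 1.8738662 50.66667 ((0.08145325285912008, 0.5820325515140148), 0.9908814250687022)
spool moved? 1.583334
[[158, 0, 46, 48, 830], [315, 0, 5, 7, 23], [337, 0, 6, 7, 28], [353, 0, 4, 7, 20], [162, 10, 10, 19, 91], [168, 20, 4, 13, 38], [352, 22, 3, 9, 15], [166, 35, 5, 12, 38], [161, 34, 114, 168, 5779], [353, 54, 12, 11, 28], [323, 56, 6, 23, 66], [331, 59, 11, 10, 17], [354, 61, 8, 13, 23], [322, 86, 3, 7, 17], [274, 110, 31, 8, 107], [291, 127, 6, 3, 13], [197, 163, 6, 7, 19], [205, 167, 6, 5, 21], [160, 177, 40, 28, 119], [162, 191, 52, 29, 203], [286, 221, 21, 30, 520]]
top 2.3946824 28.000008 ((-0.09630394062082104, -0.002707041347427719), 0.9810168438487583)
[[281, 141, 78, 71, 3096], [368, 164, 144, 220, 21516], [289, 175, 9, 15, 109], [191, 179, 20, 19, 301], [326, 344, 32, 25, 195], [307, 358, 13, 8, 38], [322, 360, 4, 7, 19], [374, 366, 30, 18, 294], [279, 376, 9, 7, 24]][ WARN:0@2.579] global loadsave.cpp:1063 imwrite_ Unsupported depth image for selected encoder is fallbacked to CV_8U.
```

Pressing lowered the lid another 0.6 px, so I'll press the front once more, harder, and watch for it to stop moving.

```bash
python3 - <<'E'
from h import *
go([.5666,-.0627,.050],tool(0),grasp=False)
E
```

```text
TCP [ 0.5666 -0.0627  0.05  ] off [  64.9 -200.    72.9] dr [-0.03  0.03 -0.02]
```

Request:
apply_moves(commands=[{"grip":5,"offset":[7,-20,0],"dr":[0,0,0]},{"grip":5,"offset":[17,-50,5],"dr":[0,0,0]},{"grip":5,"offset":[29,-85,15],"dr":[0,0,0]},{"grip":5,"offset":[40,-120,28],"dr":[0,0,0]},{"grip":5,"offset":[50,-155,42],"dr":[0,0,0]},{"grip":5,"offset":[60,-185,56],"dr":[0,0,0]},{"grip":5,"offset":[65,-200,68],"dr":[0,0,0]},{"grip":5,"offset":[65,-200,80],"dr":[0,0,0]},{"grip":5,"offset":[65,-200,90],"dr":[0,0,0]},{"grip":5,"offset":[65,-200,98],"dr":[0,0,0]}])

```text
time_s: 41.9
tool_pos: [0.5663, -0.0637, 0.0238]
tool_rot: [-0.001, 0.999, 0.041, -0.002]
wrist_force: [-0.1, -0.3, -0.3]
finger_gap: 0.0053
gripper_force: 0.0
```

Request:
apply_moves(commands=[{"grip":5,"offset":[0,0,2],"dr":[0,0,0]},{"grip":5,"offset":[0,0,4],"dr":[0,0,0]},{"grip":5,"offset":[0,0,6],"dr":[0,0,0]},{"grip":5,"offset":[0,0,8],"dr":[0,0,0]},{"grip":5,"offset":[0,0,9],"dr":[0,0,0]},{"grip":5,"offset":[0,0,10],"dr":[0,0,0]},{"grip":5,"offset":[0,0,11],"dr":[0,0,0]},{"grip":5,"offset":[0,0,11],"dr":[0,0,0]},{"grip":5,"offset":[0,0,11],"dr":[0,0,0]},{"grip":5,"offset":[0,0,11],"dr":[0,0,0]}])

```text
time_s: 42.73
tool_pos: [0.5669, -0.0632, 0.015]
tool_rot: [-0.0, 0.999, 0.041, -0.001]
wrist_force: [-5.6, -1.5, 10.7]
finger_gap: 0.005
gripper_force: 5.5
```

Request:
apply_moves(commands=[{"grip":5,"offset":[0,0,1],"dr":[0,0,0]},{"grip":5,"offset":[0,0,2],"dr":[0,0,0]},{"grip":5,"offset":[0,0,2],"dr":[0,0,0]},{"grip":5,"offset":[0,0,2],"dr":[0,0,0]},{"grip":5,"offset":[0,0,2],"dr":[0,0,0]},{"grip":5,"offset":[0,0,2],"dr":[0,0,0]},{"grip":5,"offset":[0,0,2],"dr":[0,0,0]},{"grip":5,"offset":[0,0,2],"dr":[0,0,0]},{"grip":5,"offset":[0,0,2],"dr":[0,0,0]},{"grip":5,"offset":[0,0,2],"dr":[0,0,0]}])

```text
time_s: 43.57
tool_pos: [0.5668, -0.0632, 0.0136]
tool_rot: [-0.0, 0.999, 0.041, -0.001]
wrist_force: [-7.9, -1.4, 17.3]
finger_gap: 0.0047
gripper_force: 8.9
```

Request:
apply_moves(commands=[{"grip":5,"offset":[0,0,0.5],"dr":[0,0,0]},{"grip":5,"offset":[0,0,1],"dr":[0,0,0]},{"grip":5,"offset":[0,0,1],"dr":[0,0,0]},{"grip":5,"offset":[0,0,1],"dr":[0,0,0]},{"grip":5,"offset":[0,0,1],"dr":[0,0,0]},{"grip":5,"offset":[0,0,1],"dr":[0,0,0]},{"grip":5,"offset":[0,0,1],"dr":[0,0,0]},{"grip":5,"offset":[0,0,1],"dr":[0,0,0]},{"grip":5,"offset":[0,0,1],"dr":[0,0,0]},{"grip":5,"offset":[0,0,1],"dr":[0,0,0]}])

```text
time_s: 44.4
tool_pos: [0.5668, -0.0632, 0.0129]
tool_rot: [-0.0, 0.999, 0.041, -0.001]
wrist_force: [-8.9, -1.9, 22.7]
finger_gap: 0.0048
gripper_force: 10.8
```

Request:
apply_moves(commands=[{"grip":5,"offset":[0,0,0.5],"dr":[0,0,0]},{"grip":5,"offset":[0,0,1],"dr":[0,0,0]},{"grip":5,"offset":[0,0,1.5],"dr":[0,0,0]},{"grip":5,"offset":[0,0,1.8],"dr":[0,0,0]},{"grip":5,"offset":[0,0,1.8],"dr":[0,0,0]},{"grip":5,"offset":[0,0,1.8],"dr":[0,0,0]},{"grip":5,"offset":[0,0,1.8],"dr":[0,0,0]},{"grip":5,"offset":[0,0,1.8],"dr":[0,0,0]},{"grip":5,"offset":[0,0,1.8],"dr":[0,0,0]},{"grip":5,"offset":[0,0,1.8],"dr":[0,0,0]}])

```text
time_s: 45.23
tool_pos: [0.5667, -0.0633, 0.0115]
tool_rot: [0.0, 0.999, 0.041, -0.001]
wrist_force: [-12.2, -2.4, 27.5]
finger_gap: 0.0051
gripper_force: 14.0
```

Request:
apply_moves(commands=[{"grip":5,"offset":[0,0,-6],"dr":[0,0,0]},{"grip":5,"offset":[0,0,-20],"dr":[0,0,0]},{"grip":5,"offset":[-10,10,-45],"dr":[0,0,0]},{"grip":5,"offset":[-20,35,-75],"dr":[0,0,0]},{"grip":5,"offset":[-30,65,-95],"dr":[0,0,0]},{"grip":5,"offset":[-40,100,-105],"dr":[0,0,0]},{"grip":5,"offset":[-45,130,-110],"dr":[0,0,0]},{"grip":5,"offset":[-50,165,-110],"dr":[0,0,0]},{"grip":5,"offset":[-50,190,-110],"dr":[0,0,0]},{"grip":5,"offset":[-50,200,-110],"dr":[0,0,0]}])

```text
time_s: 46.07
tool_pos: [0.5326, -0.2716, 0.1192]
tool_rot: [-0.0, 0.999, 0.038, -0.001]
wrist_force: [-0.7, 0.1, -1.1]
finger_gap: 0.0052
gripper_force: 0.0
```

```bash
python3 - <<'E'
from h import *
from scipy.ndimage import map_coordinates
C={n:env.calibration(n) for n in('top','scene')}
I={}
for n in('scene','top'):
    a=sum(env.capture(n).astype(np.float32) for _ in range(6))/6;I[n,14]=np.ascontiguousarray(a[...,::-1])
    for k in(12,13):I[n,k]=cv2.imread(f'pics/{n}{k}.png').astype(np.float32)
for n,r in(('scene',np.s_[165:207,180:250]),('top',np.s_[145:222,285:352])):
    g=lambda i:np.ascontiguousarray(i.mean(2)[r])
    for i,j in((12,13),(13,14)):print(n,i,j,cv2.phaseCorrelate(g(I[n,i]),g(I[n,j]))[0],np.abs(g(I[n,i])-g(I[n,j])).mean())
def pj(n,P):
    c=C[n];v=(P@c['R'].T+c['t'])@c['intrinsics'].T;return v[:,:2]/v[:,2:]
def edge(k,xs,y0,y1,z,blue=True):
    im=I['top',k];v=im[...,0]-im[...,2] if blue else im[...,1];ys=np.arange(y0,y1,.00025);o=[]
    for x in xs:
        p=pj('top',FM+x*X+ys[:,None]*Y+z*Z);s=map_coordinates(v,[p[:,1],p[:,0]],order=1);m=s>(s.min()+s.max())/2;o.append(ys[np.nonzero(np.diff(m.astype(int)))[0][0]])
    return round(float(np.median(o)*1e3),2)
A=np.arange(.012,.035,.003);B=np.arange(.13,.152,.003);J=np.arange(.075,.09,.002)
for k in(12,14):print(k,'lidR',edge(k,A,-.112,-.08,.054),edge(k,B,-.112,-.08,.054),'lidL',edge(k,A,.082,.108,.054,False),'jaws',edge(k,J,-.13,-.103,.022),edge(k,J,.104,.13,0),'baseL',edge(k,A,.08,.108,0),edge(k,B,.08,.108,0))
st()
E
```

```text
scene 12 13 (0.08216923840977586, 0.5816346842089182) 1.8882082
scene 13 14 (0.014551140717621536, 0.5190412115561145) 0.63673466
top 12 13 (-0.09590039627578761, -0.0026272050345781395) 2.3956194
top 13 14 (0.07111130811399846, -0.01386040120452492) 1.8634316
12 lidR -95.87 -96.25 lidL 94.88 jaws -113.5 112.12 baseL 94.25 93.88
14 lidR -95.75 -96.25 lidL 94.88 jaws -113.5 112.0 baseL 94.25 93.75
46.67 [ 0.5336 -0.2657  0.1188] [0.4254 0.067  0.4071] [-0.0352  0.0132  0.0028] 0.005107083937826644 [ 1.1188  0.4274 -0.9243  1.6572  0.3559  1.2401 -1.3685]
g -0.19620116813782348 -0.20098862062898556 0.12583241486106286 0.23308516685626546 th 0.5312659733946498
```

```bash
python3 -c "
from workcell import env
print(env.job_done())"
```

```text
the job is handed in; nothing more can be done
None
```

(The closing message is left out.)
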